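# Set a stirrer drive's clutch collar and fit its snap ring with ring pliers

## Task

The stirrer drive stands with its shaft up, waiting for the snap ring that keeps its clutch collar on. First turn the numbered collar until it clicks in with the 5 at the index fin; then squeeze the ring pliers in their rest right to their stop, so that the snap ring on their tips spreads wide, lift it off, bring it over the end of the shaft and slide it down until it is level with the middle of the groove. Finish while holding it there: pliers still squeezed, ring level and not resting on the drive, collar still on 5, and the other things on the bench left alone.

Things in the scene. Friction and masses are not known exactly. Their poses are not given: they have to be found in the camera images.
- collar_grip (a point): On the axis of the clutch collar, 6 mm below its top face: the height to grip. Ribbed aluminium cylinder, 54 mm wide, 26 mm tall, under it a fluted skirt. The 20 mm shaft stands 33 mm above this point. Index fin (front) and plunger block (back) beside the skirt end 21 mm below this point. Black numbers 0 to 8 round the top face, 24 degrees apart, tops towards the shaft.
- collar (a joint): Turn of the collar, rad: number n is at the index fin at n x 0.4189, so 5 is 2.094. Grows anticlockwise seen from above. A spring ball clicks it into every number (about 0.12 N m to leave one) and pulls it home from a third of a step. Starts on 2, 3 or 4.
- drive: Stirrer drive, fixed on the bench, shaft upright: grey housing 124 x 100 mm, 51 mm tall. Origin on the shaft's axis at bench height; z up; its front (dark blank display, knob, index fin) faces its -x; a clamping rod stands 110 mm out behind.
- groove (a point): Centre of the groove in the steel shaft, on its axis. Shaft 20 mm wide; groove 8 mm tall (4 mm up and down from here), 16.6 mm wide. The collar's top face is 11 mm below this point, the shaft's end 16 mm above it; the last 7 mm are a cone down to 12 mm.
- handle_a (a point): Grip point on the outer face of one pliers handle, half-way up the 16 mm tall handle. The pliers lie flat in a fixed rest, 38 mm above the bench here, the rest's plate 32 mm below. Grip points 60 mm apart; outer faces splay 0.18 rad each to the rear and become parallel when squeezed. Grey ribbed grips 76 mm long; the rest's crossbar, 92 mm wide, is 38 mm behind this point.
- handle_b (a point): The same point on the other handle. The pliers' axis runs square to the line between the two, through its middle; the pliers' joint pin is 80 mm ahead of that middle, the ring beyond it.
- plier_jaw (a joint): Angle between the pliers' halves, rad: 0 as they lie; 0.357 with the handles squeezed to their stop, the grip points then about 31 mm apart. Squeezing opens the tips. The springs push back with about 6 N on each handle at first, 14 N at the stop.
- pliers: Ring pliers, both halves, loose, 0.15 kg, 185 mm long. Origin at the joint pin, level with the handles' underside; z up; x roughly to the tips.
- ring_eye (a point): Centre of the snap ring's opening, half-way up it, true when fully spread: then on the pliers' axis, about 142 mm ahead of the middle of the handle points, 7 mm lower (relaxed it reads 5 mm aside, 7 mm farther). Spread, the opening is about 22 mm wide; relaxed it does not pass the shaft. Only the spread tip pins hold the ring: unsqueezed it stays behind or falls. The pins end 4 mm below it.
- ring: Snap ring, loose, both halves: flat spring steel 3 mm thick, 27 mm wide, with two eyed lugs in which the pliers' tip pins stand. Origin at its back (opposite the lugs), on its underside; z up when level.
- ring_arm (a joint): Spread of the ring, rad: 0 relaxed, about 0.70 with the pliers at their stop; passes the shaft from about 0.4.
- vial: Glass vial with black cap, 27 mm wide, 62 mm tall, on the bench between drive and rest; leave it. Origin under its centre.
- marker: Grey felt marker lying near the front edge on the right, 136 mm long; leave it. Origin under its middle.
- timer: White countdown timer, 58 x 66 x 19 mm, on the right; leave it. Origin under its centre.
- notes: Block of paper notes, 76 x 76 x 10 mm, on the left; leave it. Origin under its centre.
- jar: Grey-green sample jar with black lid, 68 mm wide, 106 mm tall, on the left; leave it. Origin under its centre.

How it is judged:
On the way, in this order (a step that is already met when the one before it is completed fails the run):
1. the clutch collar stands on 5 (value of joint collar between 2 and 2.19 rad), for 0.3 s.
2. the ring, spread on the pliers, is above the end of the shaft (value of joint ring_arm above 0.6 rad and z of ring_eye in the frame of groove above 0.014 m and horizontal distance between ring_eye and groove below 0.015 m), for 0.1 s.
At the end, for the whole second after the job is handed in: Collar on 5 (0.09 rad); pliers held by the fingers, squeezed (plier_jaw over 0.3); ring spread (ring_arm over 0.6), its eye within 4 mm of the shaft's axis and 2.5 mm of the groove's mid-height, tilted under 0.14 rad, pressing on the drive with under 4 N (all of step 1 and value of joint plier_jaw above 0.3 rad and value of joint ring_arm above 0.6 rad and horizontal distance between ring_eye and groove below 0.004 m and z of ring_eye in the frame of groove between -0.0025 and 0.0025 m and angle between ring_eye's own z axis and vertical below 0.14 rad and contact force between the fingers and pliers above 4 N and contact force between ring and drive below 4 N); the arm keeps its last pose, push and grip.
It fails at once if the vial, jar, marker, timer or notes are moved more than 30 mm (distance of any of vial, jar, marker, timer, notes from where it was at the start of the episode above 0.03 m).
It also fails if it takes over 48 s, if anything falls off the work surface, if the arm or the gripper's body presses on something with over 40 N, if the wrist force passes 120 N, or if a joint passes its speed limit or range.

## Robot

A 7-joint arm with a two-finger parallel gripper is mounted at the origin on a cart in front of the work surface, level with it; the furniture and walls round the work are solid. World frame = base frame: x ahead of the robot, y to its left, z up, the work surface at z = 0. Lengths are in m, angles in rad, forces in N, time in s.
With the tool pointing down it reaches from about 0.425 to 0.95 m from the base axis. Payload 4.7 kg.
Tool frame: the origin (TCP) lies on the centre line of the jaws, within the pads' length; the fingertips stand ctrl.nose_length ahead of it and the grasp point (between the pads) lies 2 mm behind it (ctrl.nose_length is the distance from the TCP to the fingertips, in m); x points along the fingers, y is the direction in which the jaws open and shut, and the axes are right-handed (so a half turn about x gives the same grasp; the last joint's range is limited). The gripper opens to 87 mm and grips with 3 to 60 N. Pads are 19 mm wide; open, the fingers measure 117 mm over their backs; the gripper's body (75 mm by 190 mm) begins 51 mm behind the grasp point.
Start: joints at [1.211, 0.469, -0.049, 1.532, 0.024, 1.141, -0.082], TCP at [0.219, -0.638, 0.24] pointing down, gripper open.
Joint ranges: [-2.59, 2.59], [-0.33, 1.99], [-1.39, 1.29], [0.1, 2.45], [-1.04, 4.18], [0.21, 1.99], [-2.66, 2.66]. Speed limits (rad/s): [2.57, 2.57, 3.14, 3.14, 3.14, 3.14, 3.14].

## Interface

Orientations are given as a rotation vector (axis times angle).
In Python, from rig import ctrl gives the robot as it stands.
- The arm moves only by the tool move_arm, never from a script. Its argument "motion" is a list of rows, each a list of 7 numbers: the turn, a rotation vector about the tool's x, y, z in rad, then the shift along the tool's x, y, z in m, then the gripper command: -1 is shut, 1 is fully open, values between are in proportion. A call has 1 to 10 rows; each row is the pose to reach, as a shift and turn from the pose commanded when the call began, along the tool's axes at that moment; what a row does not reach only later rows make up. A row lasts 1/12 s, in which the tool goes at most 41.7 mm and 7.16 degrees, less where a joint would pass 70% of its speed; a pose out of reach is approached as far as the arm can. A call with a gripper value outside its range is refused whole. The fingers move at their own pace and stop on an object; "grip_force" is the grip in N (left out, the last holds). Time passes only in rows, so rows that repeat a pose let the fingers close. It gives the time, the measured TCP pose, the force and the opening at its end, in the units of the state.
- ctrl.sense(): the state, without advancing time (a new reading comes with each control period).
- ctrl.read_camera(name): name is "scene" or "side" or "wrist"; returns the picture (420x560x3 uint8, blue, green, red); there is no depth.
- ctrl.camera_model(name): a dict with "mtx" (3x3 intrinsics, pixels), "R" (3x3) and "t" (3): a world point X has camera coordinates R X + t; the wrist camera has in their place "tool_from_camera" (4x4, takes a point from camera to tool coordinates, whose origin is the TCP and whose axes are the tool frame's). Camera axes: x right, y down, z forward; pixel columns grow to the right and rows downward; lengths in m; the calibration is good to about 2 mm. The wrist camera is an equidistant fisheye: a pixel r from the principal point sees the ray r / f radians off the axis. A picture is of the moment at which its call begins: read the wrist's pose just before it. camera_model takes no time and is no camera call.
- ctrl.close_job(): hands the job in, once; it reports no verdict.
The state is a dict: "t": time; "qpos": joint angles; "joint_velocities": joint speeds; "effort": joint torques, N m; "tool_pos": TCP position; "eef_rot": TCP orientation; "force": force on the tool from outside, world axes, zero at the start; "wrist_torque": the same for the moment, N m; "finger_gap": finger opening in m.
Only numpy, scipy, OpenCV 4.12 (cv2) and the standard library are available. Lean on these libraries where they do the work, as an engineer would, in place of code of your own. Each camera call takes 0.05 s, during which the arm holds its last target.

## Working session

There is one attempt and no reset: what is moved stays moved. The work goes in short steps, Python scripts to look and compute and a tool call to move; the robot and the scene stay as the last step left them, time stands still between calls to the robot, and variables do not carry over. Pictures are saved under pics/ and viewed, and the job is handed in when it is done.

Besides the shell and the picture viewer there is one more tool, called in YAML: its name, and indented under it one key for each argument. move_arm: Moves the arm, as the interface text tells. Its arguments: {"type":"object","properties":{"motion":{"type":"array"},"grip_force":{"type":"number"}},"required":["motion"]}

```bash
ls; mkdir -p pics; python3 - <<'E'
from rig import ctrl
import cv2
s=ctrl.sense()
for k,v in s.items(): print(k,v)
print(ctrl.nose_length)
for n in ["scene","side","wrist"]:
    print(n,ctrl.camera_model(n))
    cv2.imwrite(f"pics/{n}0.png",ctrl.read_camera(n))
E
```

```text
pics
t 0.0
qpos [ 1.2110801   0.46946886 -0.0486135   1.5337071   0.02412723  1.14099994
 -0.0823019 ]
joint_velocities [ 0.0015873   0.00089914  0.00209555  0.0017556   0.00050777 -0.00080503
 -0.0004361 ]
effort [ 2.09626814e-04 -5.07984173e+01 -8.07258789e-02 -2.36161673e+01
 -6.13481062e-02  3.77519103e-02  1.56945789e-04]
tool_pos [ 0.21907699 -0.63785056  0.23847541]
eef_rot [ 2.04257716  0.34312912 -2.04344173]
force [-1.09049392  0.26073169 -0.85633742]
wrist_torque [ 0.03752284 -0.02808512  0.03184829]
finger_gap 0.08669198292260269
0.017
scene {'mtx': array([[499.54989557,   0.        , 277.33381709],
       [  0.        , 499.54989557, 210.63485775],
       [  0.        ,   0.        ,   1.        ]]), 'R': array([[-0.72413838, -0.68965353, -0.00127108],
       [-0.435345  ,  0.45854152, -0.77473505],
       [ 0.53488161, -0.56046203, -0.63228473]]), 't': array([0.39341043, 0.28686402, 1.05549491])}
side {'mtx': array([[534.68148806,   0.        , 274.52263851],
       [  0.        , 534.68148806, 207.6775865 ],
       [  0.        ,   0.        ,   1.        ]]), 'R': array([[ 0.9557329 , -0.29409143, -0.00921131],
       [-0.16074167, -0.49564191, -0.85352282],
       [ 0.24644823,  0.81722049, -0.52097403]]), 't': array([-0.49189791,  0.15466392,  1.48863125])}
wrist {'mtx': array([[325.1922621 ,   0.        , 282.19629977],
       [  0.        , 325.1922621 , 208.76843945],
       [  0.        ,   0.        ,   1.        ]]), 'tool_from_camera': array([[-2.91343823e-04, -2.86945658e-01,  9.57946817e-01,
        -1.45178070e-01],
       [ 9.99999955e-01, -1.50977524e-04,  2.58909431e-04,
        -1.47382272e-04],
       [ 7.03355019e-05,  9.57946849e-01,  2.86945689e-01,
        -7.81344107e-02],
       [ 0.00000000e+00,  0.00000000e+00,  0.00000000e+00,
         1.00000000e+00]])}
```

View pics/scene0.png

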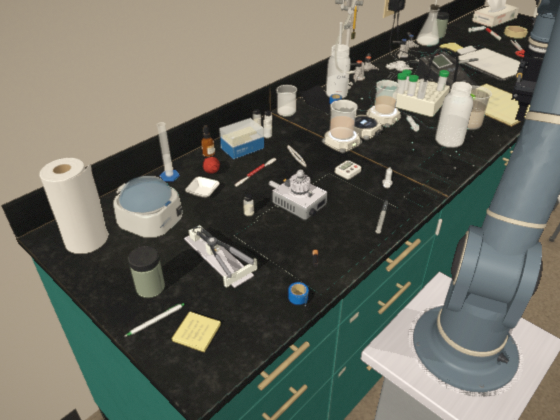

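View pics/side0.png

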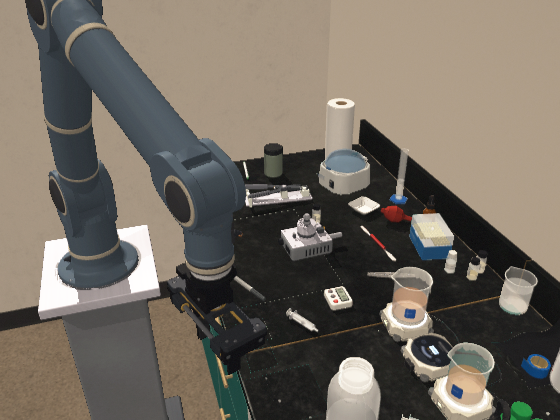

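View pics/wrist0.png

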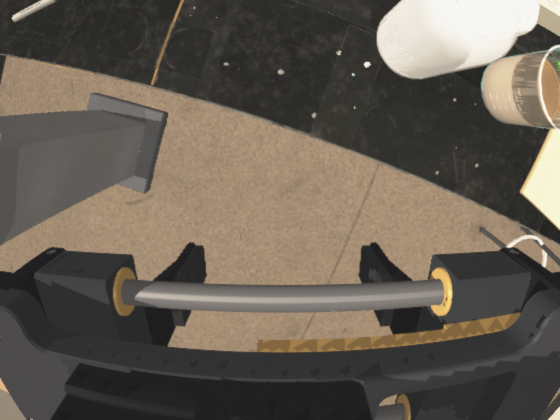

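The scene camera shows the drive at about (300,195) and the pliers at (222,255). In the side camera the drive is at (305,240). Next I'll zoom in.

```bash
python3 - <<'E'
import cv2
a=cv2.imread("pics/scene0.png");b=cv2.imread("pics/side0.png")
cv2.imwrite("pics/z1.png",cv2.resize(a[160:300,170:350],None,fx=4.4,fy=4.2,interpolation=cv2.INTER_CUBIC))
cv2.imwrite("pics/z2.png",cv2.resize(b[165:275,230:360],None,fx=6,fy=5.4,interpolation=cv2.INTER_CUBIC))
E
```

```text
(no output)
```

View pics/z1.png

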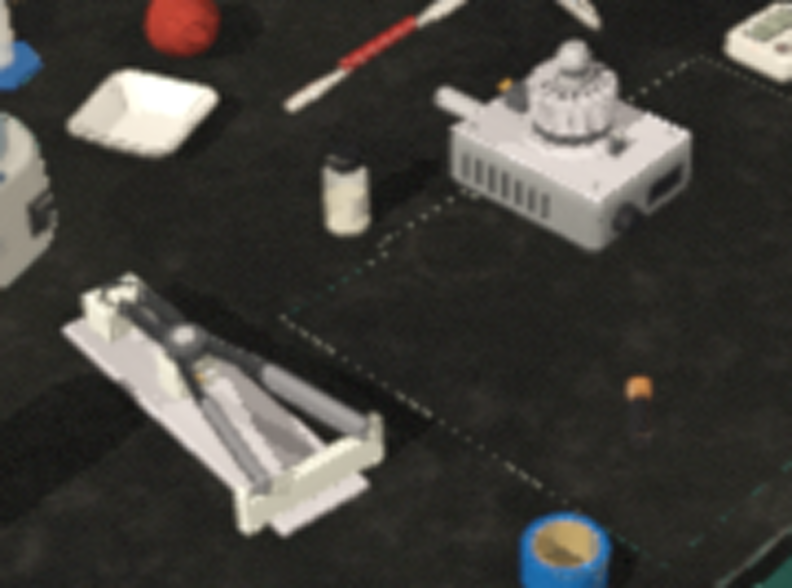

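View pics/z2.png

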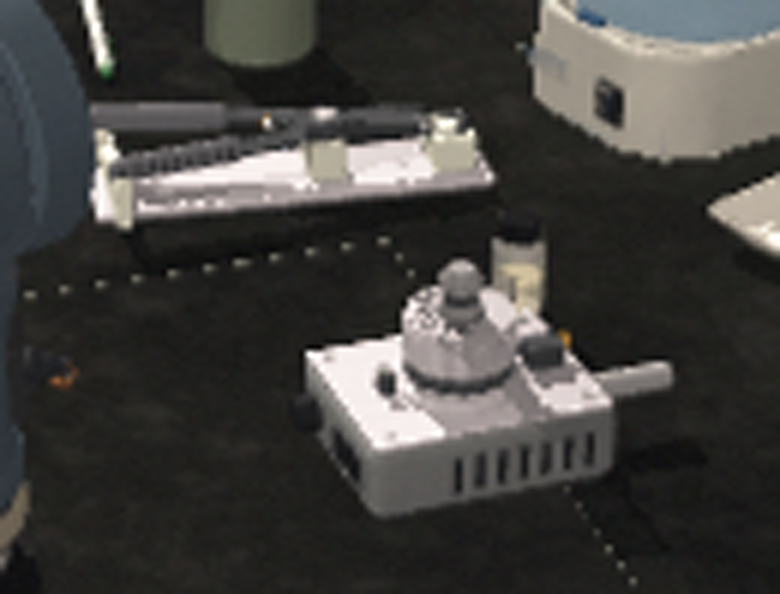

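```bash
cat > h.py <<'E'
import numpy as np, cv2
from scipy.spatial.transform import Rotation as Rn
from rig import ctrl
def tri(obs):
    """obs: list of (cam, u, v) static"""
    A=[]
    b=[]
    for c,u,v in obs:
        m=ctrl.camera_model(c); R,t=m["R"],m["t"]
        o=-R.T@t; d=R.T@np.linalg.inv(m["mtx"])@[u,v,1]; d/=np.linalg.norm(d)
        P=np.eye(3)-np.outer(d,d); A.append(P); b.append(P@o)
    A=np.vstack(A); b=np.hstack(b)
    x,r,_,_=np.linalg.lstsq(A,b,rcond=None); return x, r
def proj(c,X):
    m=ctrl.camera_model(c); p=m["R"]@X+m["t"]; p=m["mtx"]@p; return p[:2]/p[2]
def wray(u,v,s):
    m=ctrl.camera_model("wrist"); K=m["mtx"]; T=m["tool_from_camera"]
    x=(u-K[0,2])/K[0,0]; y=(v-K[1,2])/K[1,1]; r=np.hypot(x,y)
    d=np.array([np.sin(r)*x/r,np.sin(r)*y/r,np.cos(r)]) if r>1e-9 else np.array([0,0,1.])
    Rt=Rn.from_rotvec(s["eef_rot"]).as_matrix(); p=np.array(s["tool_pos"])
    return p+Rt@T[:3,3], Rt@T[:3,:3]@d
def wplane(u,v,s,z):
    o,d=wray(u,v,s); return o+d*(z-o[2])/d[2]
def wproj(X,s):
    m=ctrl.camera_model("wrist"); K=m["mtx"]; T=m["tool_from_camera"]
    Rt=Rn.from_rotvec(s["eef_rot"]).as_matrix(); q=Rt.T@(np.asarray(X)-s["tool_pos"])
    c=T[:3,:3].T@(q-T[:3,3]); r=np.hypot(c[0],c[1]); a=np.arctan2(r,c[2])
    return np.array([K[0,2]+K[0,0]*a*c[0]/r,K[1,2]+K[1,1]*a*c[1]/r])
def rel(target_p,target_R,s=None):
    """motion row numbers from current pose"""
    s=s or ctrl.sense(); R=Rn.from_rotvec(s["eef_rot"])
    return (R.inv()*target_R).as_rotvec(), R.inv().apply(np.asarray(target_p)-s["tool_pos"])
E
python3 - <<'E'
from h import *
print("shaft top",tri([("scene",300.2,170.7),("side",307,214.1)]))
print("pin",tri([("scene",212.5,241),("side",283.7,186.3)]))
print("tool R\n",Rn.from_rotvec(ctrl.sense()["eef_rot"]).as_matrix().round(3))
E
```

```text
shaft top (array([ 0.57168466, -0.1182191 ,  0.12014615]), array([5.39998635e-06]))
pin (array([0.59940867, 0.17871716, 0.04437791]), array([1.91905795e-05]))
tool R
 [[-0.001  0.325 -0.946]
 [ 0.001 -0.946 -0.325]
 [-1.    -0.002  0.   ]]
```

```bash
cat >> h.py <<'E'
def down(yaw):
    """tool x down, tool -z (ahead) pointing at world yaw"""
    a=np.array([np.cos(yaw),np.sin(yaw),0]); x=np.array([0,0,-1.]); z=-a; y=np.cross(z,x)
    return Rn.from_matrix(np.column_stack([x,y,z]))
E
python3 - <<'E'
from h import *
print(rel([0.572,-0.118,0.27],down(0)))
E
```

```text
(array([3.30884830e-01, 3.05458818e-04, 1.48813920e-03]), array([-0.03072142, -0.37717864, -0.50267068]))
```

move_arm:
  motion:
    - [0.08, 0, 0, -0.008, -0.024, -0.032, 1]
    - [0.16, 0, 0, -0.015, -0.048, -0.064, 1]
    - [0.24, 0, 0, -0.02, -0.072, -0.096, 1]
    - [0.331, 0, 0, -0.031, -0.096, -0.128, 1]
    - [0.331, 0, 0, -0.031, -0.12, -0.16, 1]
    - [0.331, 0, 0, -0.031, -0.144, -0.192, 1]
    - [0.331, 0, 0, -0.031, -0.168, -0.224, 1]
    - [0.331, 0, 0, -0.031, -0.192, -0.256, 1]
    - [0.331, 0, 0, -0.031, -0.216, -0.288, 1]
    - [0.331, 0, 0, -0.031, -0.24, -0.32, 1]

```text
t: 0.98
tool_pos: [0.4445, -0.3056, 0.2706]
eef_rot: [-2.221, 0.001, 2.221]
force: [-0.7, -0.7, 0.6]
finger_gap: 0.0871
```

```bash
python3 - <<'E'
from h import *
print(ctrl.sense()["t"],rel([0.572,-0.118,0.27],down(0)))
E
```

```text
0.9833 (array([-0.00032352,  0.00011009, -0.00015942]), array([ 0.00051476, -0.18766133, -0.12742891]))
```

move_arm:
  motion:
    - [0, 0, 0, 0, -0.033, -0.023, 1]
    - [0, 0, 0, 0, -0.066, -0.046, 1]
    - [0, 0, 0, 0, -0.1, -0.069, 1]
    - [0, 0, 0, 0, -0.133, -0.092, 1]
    - [0, 0, 0, 0, -0.166, -0.115, 1]
    - [0, 0, 0, 0, -0.188, -0.127, 1]
    - [0, 0, 0, 0, -0.188, -0.127, 1]
    - [0, 0, 0, 0, -0.188, -0.127, 1]

```text
t: 1.65
tool_pos: [0.5714, -0.1175, 0.2701]
eef_rot: [2.219, 0.005, -2.221]
force: [-0.3, -0.8, 0.8]
finger_gap: 0.0872
```

```bash
python3 - <<'E'
from h import *
s=ctrl.sense(); print(s["t"],s["tool_pos"],s["eef_rot"],s["qpos"].round(3))
im=ctrl.read_camera("wrist"); cv2.imwrite("pics/w1.png",im)
np.save("s1.npy",np.r_[s["tool_pos"],s["eef_rot"]])
c=wproj([0.572,-0.118,0.1],s); print(c)
x,y=c.astype(int); cv2.imwrite("pics/w1z.png",cv2.resize(im[y-80:y+80,x-100:x+100],None,fx=4,fy=3.75,interpolation=cv2.INTER_CUBIC))
E
```

```text
1.65 [ 0.57139066 -0.11751339  0.2701109 ] [ 2.21891345  0.00476229 -2.22059898] [ 0.349  0.31  -0.277  1.707  0.092  1.138 -1.521]
[282.56654549 192.43265071]
```

View pics/w1.png

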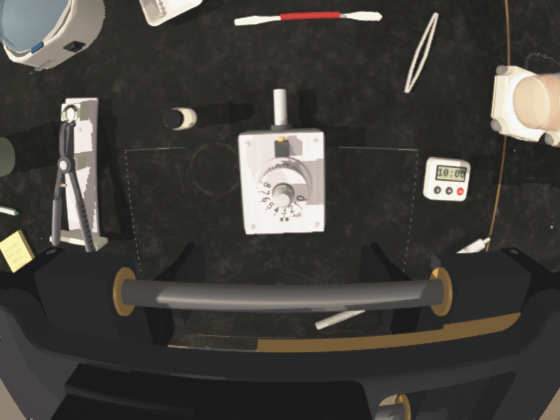

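View pics/w1z.png

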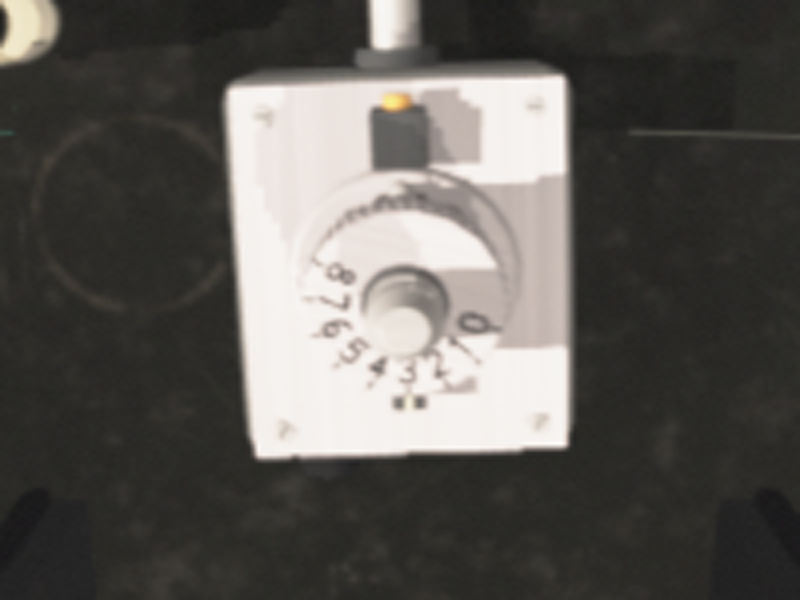

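```bash
python3 - <<'E'
from h import *
a=np.load("s1.npy"); s=dict(tool_pos=a[:3],eef_rot=a[3:])
f=lambda u,v:(182+u/4,112+v/3.75)
A=[];b=[]
def add(o,d):
    d=d/np.linalg.norm(d);P=np.eye(3)-np.outer(d,d);A.append(P);b.append(P@o)
for c,u,v in [("scene",300.2,170),("side",307,213.3)]:
    m=ctrl.camera_model(c);R,t=m["R"],m["t"];add(-R.T@t,R.T@np.linalg.inv(m["mtx"])@[u,v,1])
add(*wray(*f(402,333),s))
x=np.linalg.lstsq(np.vstack(A),np.hstack(b),rcond=None)[0];print("shaft top 3cam",x)
print([proj("scene",x),proj("side",x),wproj(x,s)],f(402,333))
for n,u,v,z in [("shaft",402,333,.12),("block",397,110,.075),("fin",408,402,.07),("c1",230,88,.051),("c2",567,75,.051),("c3",255,458,.051),("c4",568,447,.051)]:
    print(n,wplane(*f(u,v),s,z).round(4))
for n,u,v,z in [("pin",64,164,.046),("ha",57,208,.038),("hb",84,210,.038),("ringtip",71,116,.035),("h1 end",55,235,.04),("h2 end",90,245,.04)]:
    print(n,wplane(u,v,s,z).round(4))
E
```

```text
shaft top 3cam [ 0.57083648 -0.11795599  0.12307537]
[array([300.00904201, 169.50225054]), array([306.27502908, 213.61959642]), array([282.53855507, 199.57697131])] (282.5, 200.8)
shaft [ 0.5688 -0.1179  0.12  ]
block [ 0.6209 -0.1165  0.075 ]
fin [ 0.5338 -0.1198  0.07  ]
c1 [ 0.6257 -0.0696  0.051 ]
c2 [ 0.63   -0.1638  0.051 ]
c3 [ 0.5082 -0.0739  0.051 ]
c4 [ 0.5123 -0.1681  0.051 ]
pin [0.6006 0.1765 0.046 ]
ha [0.5363 0.2087 0.038 ]
hb [0.5335 0.1576 0.038 ]
ringtip [0.6641 0.1655 0.035 ]
h1 end [0.4947 0.2221 0.04  ]
h2 end [0.4819 0.1567 0.04  ]
```

```bash
python3 - <<'E'
from h import *
print(rel([0.570,-0.118,0.089],down(0)))
E
```

```text
(array([ 0.00041016,  0.00111707, -0.00054456]), array([ 0.18110825, -0.00174162,  0.00050844]))
```

move_arm:
  motion:
    - [0, 0, 0, 0.03, 0, 0.001, 1]
    - [0, 0, 0, 0.065, 0, 0.001, 1]
    - [0, 0, 0, 0.1, 0, 0.001, 1]
    - [0, 0, 0, 0.13, 0, 0.001, 1]
    - [0, 0, 0, 0.13, 0, 0.001, 1]

```text
t: 2.12
tool_pos: [0.5646, -0.1214, 0.1346]
eef_rot: [-2.205, 0.003, 2.233]
force: [-1.4, -0.5, 1.0]
finger_gap: 0.0872
```

```bash
python3 - <<'E'
from h import *
s=ctrl.sense(); print(s["t"],s["tool_pos"],s["eef_rot"],s["force"])
np.save("s2.npy",np.r_[s["tool_pos"],s["eef_rot"]])
cv2.imwrite("pics/w2.png",ctrl.read_camera("wrist"))
b=ctrl.read_camera("side")
cv2.imwrite("pics/s2z.png",cv2.resize(b[145:275,220:370],None,fx=5,fy=4.5,interpolation=cv2.INTER_CUBIC))
E
```

```text
2.1167 [ 0.56458984 -0.12141136  0.13457953] [-2.20515526  0.00280709  2.23338145] [-1.35340758 -0.47893086  0.9952527 ]
```

View pics/w2.png

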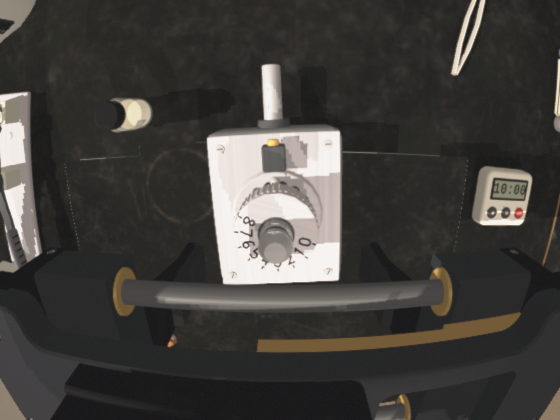

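View pics/s2z.png

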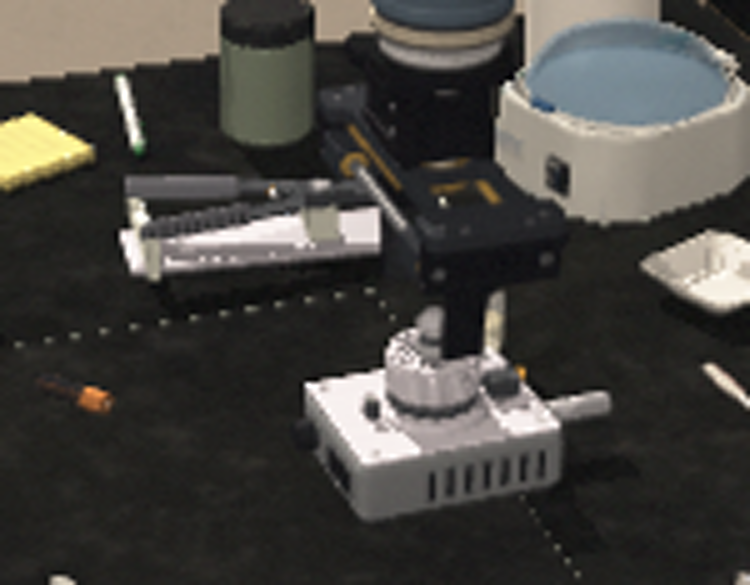

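The wrist view shows the collar with the shaft at (275,243) and the 3 at the fin. I'll check that the arm has settled and refine the shaft position from this view.

```bash
python3 - <<'E'
from h import *
s=ctrl.sense(); print(s["t"],s["tool_pos"],s["eef_rot"])
a=np.load("s2.npy"); s2=dict(tool_pos=a[:3],eef_rot=a[3:])
im=cv2.imread("pics/w2.png"); cv2.imwrite("pics/w2z.png",cv2.resize(im[120:300,180:380],None,fx=4,fy=3.3,interpolation=cv2.INTER_CUBIC))
for z in (.119,.121,.123): print(wplane(274.5,249,s2,z))
print(rel([0.570,-0.118,0.089],down(0)))
E
```

```text
2.2167 [ 0.56922859 -0.12116915  0.14038219] [-2.21832592  0.00345598  2.22226761]
[ 0.57180791 -0.11742532  0.119     ]
[ 0.57271866 -0.11748135  0.121     ]
[ 0.57362942 -0.11753738  0.123     ]
(array([-0.00269902,  0.0017753 , -0.00041405]), array([ 0.05137943, -0.00319262, -0.00085404]))
```

View pics/w2z.png

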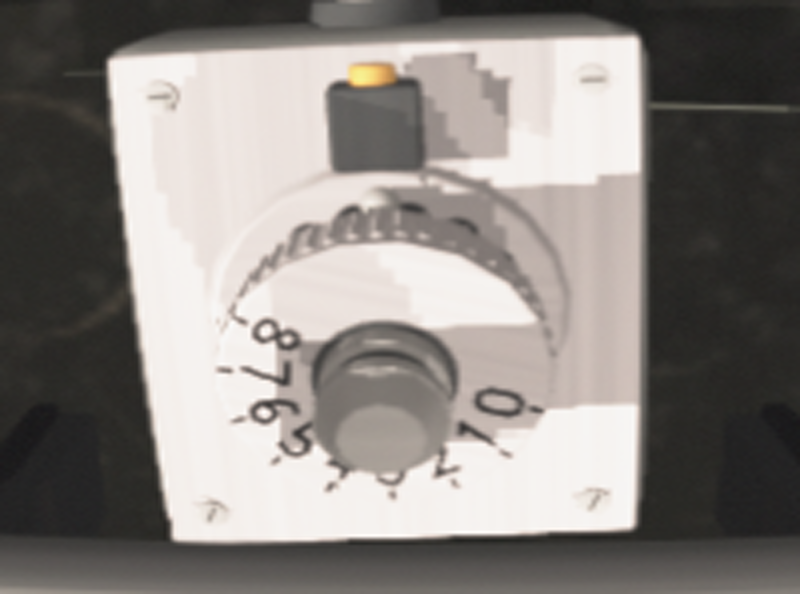

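move_arm:
  motion:
    - [0, 0, 0, 0.025, -0.003, -0.002, 1]
    - [0, 0, 0, 0.051, -0.003, -0.002, 1]
    - [0, 0, 0, 0.051, -0.003, -0.002, 1]
    - [0, 0, 0, 0.051, -0.003, -0.002, 1]
    - [0, 0, 0, 0.051, -0.003, -0.002, 1]

```text
t: 2.63
tool_pos: [0.5737, -0.1172, 0.0922]
eef_rot: [-2.226, 0.002, 2.217]
force: [0.5, 0.4, 0.7]
finger_gap: 0.087
```

```bash
python3 - <<'E'
from h import *
s=ctrl.sense(); print(s["t"],s["tool_pos"],s["eef_rot"],s["force"])
print(rel([0.571,-0.118,0.089],down(0)))
cv2.imwrite("pics/w3.png",ctrl.read_camera("wrist"))
E
```

```text
2.6333 [ 0.57372378 -0.11721736  0.09216883] [-2.22610809e+00  2.17979529e-03  2.21672814e+00] [0.45713452 0.37785054 0.7232702 ]
(array([-0.00099913, -0.0042225 , -0.00096339]), array([0.00315806, 0.00078232, 0.00273636]))
```

View pics/w3.png

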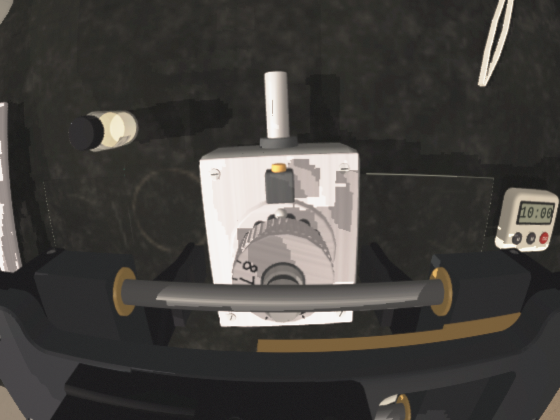

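The collar sits between the jaws, with the shaft at (285,278). Closing.

move_arm:
  motion:
    - [0, 0, 0, 0.001, 0, 0.001, 1]
    - [0, 0, 0, 0.001, 0, 0.001, 0.3]
    - [0, 0, 0, 0.001, 0, 0.001, 0.1]
    - [0, 0, 0, 0.001, 0, 0.001, 0]
    - [0, 0, 0, 0.001, 0, 0.001, 0]
    - [0, 0, 0, 0.001, 0, 0.001, 0]
    - [0, 0, 0, 0.001, 0, 0.001, 0]
  grip_force: 30

```text
t: 3.27
tool_pos: [0.571, -0.1167, 0.0886]
eef_rot: [2.221, -0.0, -2.221]
force: [-1.4, -7.3, 0.9]
finger_gap: 0.0546
```

move_arm:
  motion:
    - [-0.05, 0, 0, 0, 0.001, 0, 0]
    - [-0.14, 0, 0, 0, 0.001, 0, 0]
    - [-0.24, 0, 0, 0, 0.001, 0, 0]
    - [-0.34, 0, 0, 0, 0.001, 0, 0]
    - [-0.44, 0, 0, 0, 0.001, 0, 0]
    - [-0.54, 0, 0, 0, 0.001, 0, 0]
    - [-0.64, 0, 0, 0, 0.001, 0, 0]
    - [-0.73, 0, 0, 0, 0.001, 0, 0]
    - [-0.8, 0, 0, 0, 0.001, 0, 0]
    - [-0.845, 0, 0, 0, 0.001, 0, 0]

```text
t: 4.1
tool_pos: [0.5708, -0.1171, 0.0886]
eef_rot: [1.719, 0.777, -1.719]
force: [-1.4, 1.1, 0.8]
finger_gap: 0.0533
```

move_arm:
  motion:
    - [0, 0, 0, 0, 0, 0, 0]
    - [0, 0, 0, 0, 0, 0, 0]
    - [0, 0, 0, 0, 0, 0, 0.4]
    - [0, 0, 0, 0, 0, 0, 1]
    - [0, 0, 0, 0, 0, 0, 1]
    - [0, 0, 0, -0.03, 0, 0, 1]
    - [0, 0, 0, -0.065, 0, 0, 1]
    - [0, 0, 0, -0.1, 0, 0, 1]
    - [0, 0, 0, -0.1, 0, 0, 1]
    - [0, 0, 0, -0.1, 0, 0, 1]

```text
t: 4.93
tool_pos: [0.5726, -0.1179, 0.191]
eef_rot: [1.724, 0.769, -1.716]
force: [-1.2, -0.6, -1.0]
finger_gap: 0.0863
```

```bash
python3 - <<'E'
from h import *
s=ctrl.sense(); print(s["t"],s["tool_pos"],s["eef_rot"],s["qpos"])
np.save("s4.npy",np.r_[s["tool_pos"],s["eef_rot"]])
im=ctrl.read_camera("wrist");cv2.imwrite("pics/w4.png",im)
c=wproj([0.572,-0.118,0.1],s); print(c)
x,y=c.astype(int); cv2.imwrite("pics/w4z.png",cv2.resize(im[y-80:y+80,x-100:x+100],None,fx=4,fy=3.75,interpolation=cv2.INTER_CUBIC))
E
```

```text
4.9333 [ 0.57256098 -0.11787101  0.19095924] [ 1.72391295  0.76895698 -1.71612177] [ 0.51772493  0.41443972 -0.5057466   1.78957153  0.23682952  0.99223168
 -0.80822723]
[281.75491801 219.04575129]
```

View pics/w4z.png

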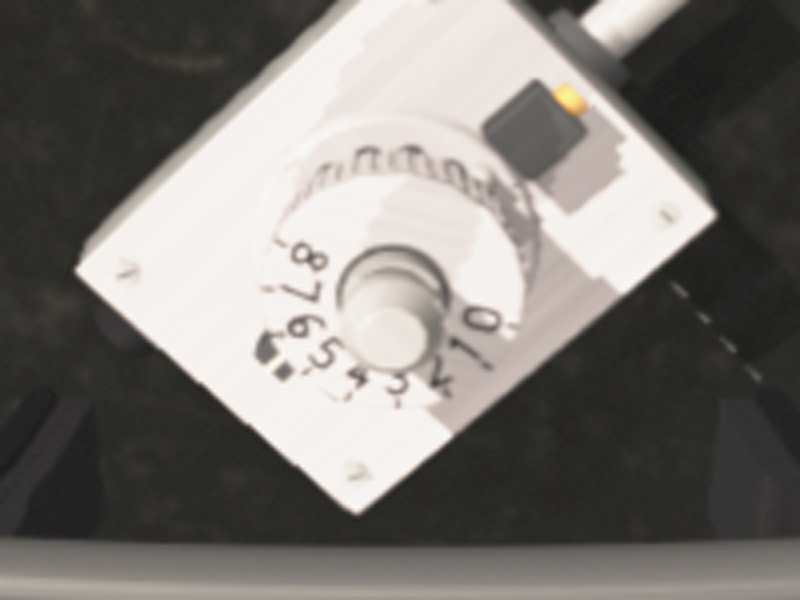

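View pics/w4.png

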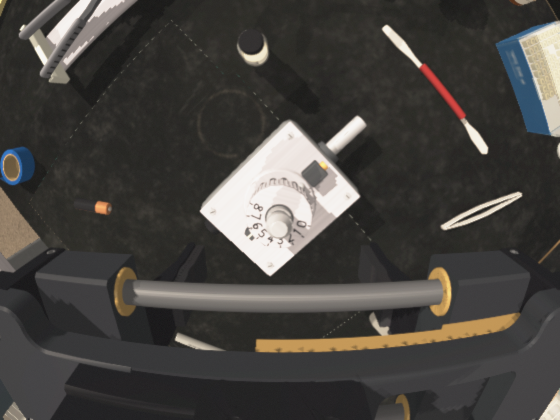

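```bash
python3 - <<'E'
from h import *
for fn,(cx,cy),tk in [("s1.npy",(282,192),{0:(497,328),1:(475,357),3:(408,388),4:(372,382),5:(338,365),6:(318,333),7:(306,299),8:(313,262),"fin":(408,402)}),("s4.npy",(281,219),{8:(281,243),7:(268,289),6:(278,340),5:(305,373),4:(348,397),3:(400,404),0:(513,326),"fin":(273,358)})]:
    a=np.load(fn); s=dict(tool_pos=a[:3],eef_rot=a[3:])
    for n,(u,v) in tk.items():
        z=.068 if n=="fin" else .0945
        p=wplane(cx-100+u/4,cy-80+v/3.75,s,z); d=p-[0.571,-0.118,0]
        print(fn,n,np.degrees(np.arctan2(d[1],d[0])).round(1)%360,np.hypot(d[0],d[1]).round(4))
E
```

```text
s1.npy 0 252.3 0.0248
s1.npy 1 228.9 0.0241
s1.npy 3 182.2 0.0248
s1.npy 4 160.1 0.0246
s1.npy 5 136.8 0.025
s1.npy 6 112.4 0.024
s1.npy 7 89.1 0.0251
s1.npy 8 65.3 0.0255
s1.npy fin 181.8 0.0378
s4.npy 8 112.1 0.0255
s4.npy 7 135.4 0.0257
s4.npy 6 161.0 0.0261
s4.npy 5 181.3 0.0258
s4.npy 4 204.3 0.0253
s4.npy 3 228.7 0.0247
s4.npy 0 301.2 0.0236
s4.npy fin 179.4 0.0371
```

Tick fitting puts the 5 at the fin: the collar turned 46–48° and the 5 tick is at 181° against the fin's 179–182°. On to the pliers.

```bash
python3 - <<'E'
from h import *
s=ctrl.sense();print(s["tool_pos"],rel([0.525,0.183,0.20],down(-0.1)))
E
```

```text
[ 0.5711302  -0.11789752  0.18900946] (array([ 9.44244368e-01, -7.71851377e-04, -1.38982348e-03]), array([-0.01133885, -0.2343489 , -0.1942682 ]))
```

move_arm:
  motion:
    - [0.1, 0, 0, -0.011, -0.023, -0.019, 1]
    - [0.2, 0, 0, -0.011, -0.046, -0.038, 1]
    - [0.3, 0, 0, -0.011, -0.07, -0.057, 1]
    - [0.4, 0, 0, -0.011, -0.094, -0.077, 1]
    - [0.5, 0, 0, -0.011, -0.118, -0.097, 1]
    - [0.6, 0, 0, -0.011, -0.142, -0.117, 1]
    - [0.7, 0, 0, -0.011, -0.166, -0.137, 1]
    - [0.8, 0, 0, -0.011, -0.19, -0.157, 1]
    - [0.88, 0, 0, -0.011, -0.214, -0.176, 1]
    - [0.944, 0, 0, -0.011, -0.234, -0.194, 1]

```text
t: 5.82
tool_pos: [0.523, 0.1844, 0.1977]
eef_rot: [-2.166, 0.112, 2.173]
force: [0.3, 0.3, 0.0]
finger_gap: 0.0871
```

move_arm:
  motion:
    - [0, 0, 0, 0, 0, 0, 1]
    - [0, 0, 0, 0, 0, 0, 1]
    - [0, 0, 0, 0, 0, 0, 1]
    - [0, 0, 0, 0, 0, 0, 1]

```text
t: 6.15
tool_pos: [0.5248, 0.181, 0.1985]
eef_rot: [-2.169, 0.112, 2.172]
force: [0.1, -0.0, 0.1]
finger_gap: 0.0872
```

```bash
python3 - <<'E'
from h import *
s=ctrl.sense(); print(s["t"],s["tool_pos"],s["eef_rot"],s["qpos"].round(3))
np.save("s5.npy",np.r_[s["tool_pos"],s["eef_rot"]])
im=ctrl.read_camera("wrist");cv2.imwrite("pics/w5.png",im)
cv2.imwrite("pics/w5z.png",cv2.resize(im[20:270,180:400],None,fx=3,fy=2.4,interpolation=cv2.INTER_CUBIC))
E
```

```text
6.15 [0.52482415 0.18098967 0.19849725] [-2.16852366  0.11174634  2.1718355 ] [-0.071  0.35  -0.424  1.847  0.171  0.982 -2.239]
```

View pics/w5.png

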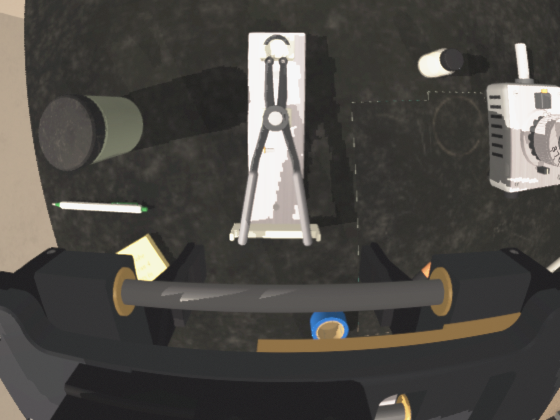

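View pics/w5z.png

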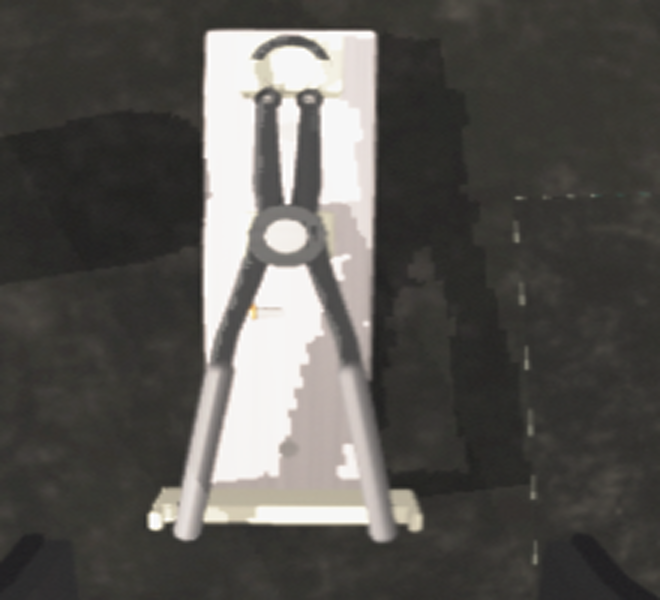

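```bash
python3 - <<'E'
from h import *
a=np.load("s5.npy"); s=dict(tool_pos=a[:3],eef_rot=a[3:])
f=lambda u,v:(180+u/3,20+v/2.4)
P={}
for n,u,v,z in [("pin",286,238,.048),("hl",187,535,.042),("hr",383,537,.042),("cbl",153,515,.04),("cbr",420,515,.04),("ll",267,98,.036),("lr",309,98,.036),("ringtop",291,36,.033),("gfl",219,370,.046),("gfr",355,370,.046),("pl1",205,32,.006),("pl2",377,32,.006)]:
    P[n]=wplane(*f(u,v),s,z); print(n,P[n].round(4))
hm=(P["hl"]+P["hr"])/2; d=P["pin"]-hm; print("yaw pin-handle ends",np.arctan2(d[1],d[0]),np.hypot(*d[:2]))
lm=(P["ll"]+P["lr"])/2; d=lm-hm; print("yaw lugs-ends",np.arctan2(d[1],d[0]))
gm=(P["gfl"]+P["gfr"])/2; d=gm-hm; print("grip",np.arctan2(d[1],d[0]))
for q,r in(("hr","hl"),("cbr","cbl"),("pl2","pl1"),("lr","ll")):
    d=P[r]-P[q]; print(q,np.arctan2(d[1],d[0])-np.pi/2,np.hypot(*d[:2]))
y=-0.08; ax=np.array([np.cos(y),np.sin(y)]); print("grip mid from pin",P["pin"][:2]-0.08*ax, "from cb",(P["cbl"]+P["cbr"])[:2]/2+.038*ax)
E
```

```text
pin [0.5984 0.1792 0.048 ]
hl [0.4807 0.2254 0.042 ]
hr [0.4732 0.1599 0.042 ]
cbl [0.49   0.2359 0.04  ]
cbr [0.481  0.1467 0.04  ]
ll [0.6542 0.1796 0.036 ]
lr [0.6528 0.1667 0.036 ]
ringtop [0.6795 0.1696 0.033 ]
gfl [0.5499 0.2053 0.046 ]
gfr [0.5455 0.1633 0.046 ]
pl1 [0.6916 0.1982 0.006 ]
pl2 [0.6853 0.14   0.006 ]
yaw pin-handle ends -0.11042018468157462 0.12218836338916722
yaw lugs-ends -0.11010232331901355
grip -0.11789295173365817
hr -0.11436955164259466 0.06587263623339296
cbr -0.10096987007915081 0.08968413426116743
pl2 -0.10672427963016662 0.058605618375716366
lr -0.1068322279290399 0.012965631393608857
grip mid from pin [0.51866793 0.18556617] from cb [0.52337784 0.18826563]
```

The pliers lie with the pin at (275,119), lugs near row 61 and handle ends at (242,243) and (308,244). The axis yaw is about −0.108. Descending onto the handles.

```bash
python3 - <<'E'
from h import *
s=ctrl.sense();print(s["tool_pos"],rel([0.520,0.1875,0.037],down(-0.108)))
E
```

```text
[0.52497435 0.18101387 0.19879267] (array([ 0.0063547 ,  0.0009724 , -0.00134906]), array([ 0.16178991, -0.00616566,  0.00544881]))
```

move_arm:
  motion:
    - [0.006, 0, 0, 0.03, -0.003, 0.004, 1]
    - [0.006, 0, 0, 0.06, -0.006, 0.005, 1]
    - [0.006, 0, 0, 0.085, -0.006, 0.005, 1]
    - [0.006, 0, 0, 0.1, -0.006, 0.005, 1]
    - [0.006, 0, 0, 0.1, -0.006, 0.005, 1]
    - [0.006, 0, 0, 0.1, -0.006, 0.005, 1]
    - [0.006, 0, 0, 0.1, -0.006, 0.005, 1]

```text
t: 6.78
tool_pos: [0.5215, 0.1891, 0.1006]
eef_rot: [-2.168, 0.115, 2.164]
force: [0.1, -0.4, -0.7]
finger_gap: 0.0873
```

```bash
python3 - <<'E'
from h import *
s=ctrl.sense(); print(s["t"],s["tool_pos"],s["eef_rot"],s["qpos"].round(3))
np.save("s6.npy",np.r_[s["tool_pos"],s["eef_rot"]])
print(rel([0.520,0.1875,0.037],down(-0.108)))
im=ctrl.read_camera("wrist");cv2.imwrite("pics/w6.png",im)
E
```

```text
6.7833 [0.52146719 0.18909473 0.10056098] [-2.16836235  0.11462915  2.16448435] [-0.12   0.469 -0.391  1.937  0.248  0.78  -2.327]
(array([ 0.00162423, -0.00174973,  0.00074738]), array([0.06355731, 0.00178891, 0.00140083]))
```

View pics/w6.png

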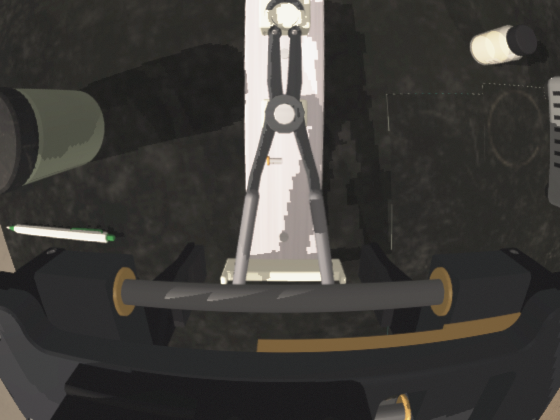

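```bash
python3 - <<'E'
from h import *
a=np.load("s6.npy"); s=dict(tool_pos=a[:3],eef_rot=a[3:])
p=wplane(284.5,114,s,.048); ax=np.array([np.cos(.108),-np.sin(.108)]); print(p,p[:2]-.08*ax)
print(wplane(284,272,s,.043))
print(ctrl.sense()["tool_pos"],rel([0.5205,0.1875,0.037],down(-0.108)))
E
```

```text
[0.59919372 0.17920132 0.048     ] [0.51965983 0.18782454]
[0.49281292 0.19068961 0.043     ]
[0.52162335 0.18933403 0.10093423] (array([ 0.00187571, -0.0025095 ,  0.00108548]), array([0.06392957, 0.00201195, 0.00108326]))
```

move_arm:
  motion:
    - [0.002, 0, 0, 0.02, 0.002, 0.001, 1]
    - [0.002, 0, 0, 0.045, 0.002, 0.001, 1]
    - [0.002, 0, 0, 0.062, 0.002, 0.001, 1]
    - [0.002, 0, 0, 0.063, 0.002, 0.001, 1]
    - [0.002, 0, 0, 0.063, 0.002, 0.001, 1]
    - [0.002, 0, 0, 0.063, 0.002, 0.001, 1]
    - [0.002, 0, 0, 0.063, 0.002, 0.001, 1]

```text
t: 7.42
tool_pos: [0.5205, 0.1881, 0.0383]
eef_rot: [-2.169, 0.115, 2.162]
force: [-0.4, 0.3, 0.0]
finger_gap: 0.0869
```

```bash
python3 - <<'E'
from h import *
s=ctrl.sense(); print(s["t"],s["tool_pos"],s["eef_rot"],s["force"])
print(rel([0.520,0.1875,0.037],down(-0.108)))
im=ctrl.read_camera("wrist");cv2.imwrite("pics/w7.png",im)
E
```

```text
7.4167 [0.52051464 0.18808654 0.03829054] [-2.16901983  0.11481596  2.1621775 ] [-0.4100284   0.31539692  0.04745126]
(array([ 0.00070116, -0.0030768 ,  0.001532  ]), array([0.00128818, 0.00064025, 0.00045283]))
```

View pics/w7.png

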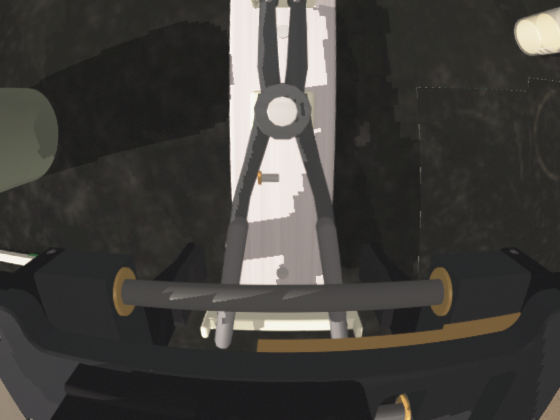

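Pin at (283,112), centred between the jaws. Closing on the handles.

move_arm:
  motion:
    - [0, 0, 0, 0.001, 0.0005, 0, 0.4]
    - [0, 0, 0, 0.001, 0.0005, 0, 0.2]
    - [0, 0, 0, 0.001, 0.0005, 0, 0]
    - [0, 0, 0, 0.001, 0.0005, 0, -0.2]
    - [0, 0, 0, 0.001, 0.0005, 0, -0.5]
    - [0, 0, 0, 0.001, 0.0005, 0, -0.6]
    - [0, 0, 0, 0.001, 0.0005, 0, -0.6]
    - [0, 0, 0, 0.001, 0.0005, 0, -0.6]
    - [0, 0, 0, 0.001, 0.0005, 0, -0.6]
  grip_force: 40

```text
t: 8.22
tool_pos: [0.5193, 0.1873, 0.0357]
eef_rot: [-2.167, 0.116, 2.166]
force: [-0.5, -0.2, 2.4]
finger_gap: 0.0355
```

```bash
python3 - <<'E'
from h import *
s=ctrl.sense(); print(s["t"],s["tool_pos"],s["eef_rot"],s["force"],s["finger_gap"])
im=ctrl.read_camera("wrist");cv2.imwrite("pics/w8.png",im)
E
```

```text
8.2167 [0.51928016 0.18729991 0.03568219] [-2.16653017  0.11569071  2.16581643] [-0.45583173 -0.15906055  2.39567753] 0.03548170522695318
```

View pics/w8.png

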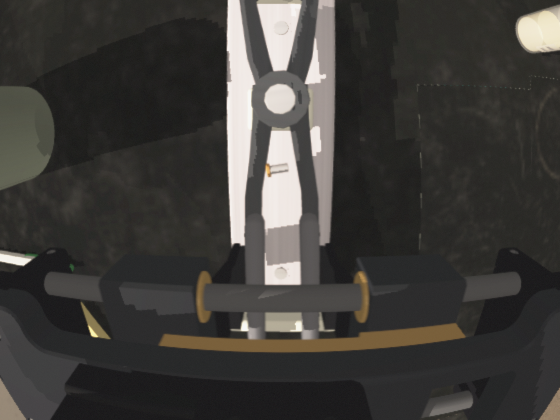

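move_arm:
  motion:
    - [0, 0, 0, 0, 0, 0, -0.8]
    - [0, 0, 0, 0, 0, 0, -0.8]
    - [0, 0, 0, 0, 0, 0, -0.8]
    - [0, 0, 0, 0, 0, 0, -0.8]
  grip_force: 45

```text
t: 8.6
tool_pos: [0.5193, 0.1873, 0.0357]
eef_rot: [-2.167, 0.116, 2.166]
force: [-0.3, 1.0, 1.5]
finger_gap: 0.0293
```

```bash
python3 - <<'E'
from h import *
s=ctrl.sense(); print(s["t"],s["tool_pos"],s["eef_rot"],s["force"],s["wrist_torque"],s["finger_gap"])
im=ctrl.read_camera("wrist");cv2.imwrite("pics/w9.png",im)
b=ctrl.read_camera("scene");cv2.imwrite("pics/sc9.png",cv2.resize(b[170:300,170:300],None,fx=5,fy=4.5,interpolation=cv2.INTER_CUBIC))
E
```

```text
8.6 [0.51928373 0.18733246 0.03566226] [-2.16658317  0.11556136  2.16577435] [-0.33460541  1.0050158   1.49136368] [ 0.42982909  0.09968697 -0.09780256] 0.029300033745884635
```

View pics/w9.png

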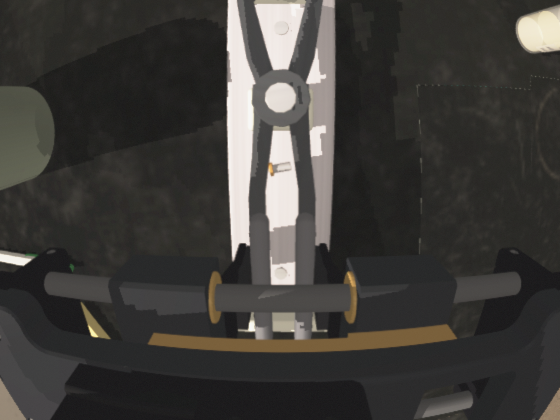

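View pics/sc9.png

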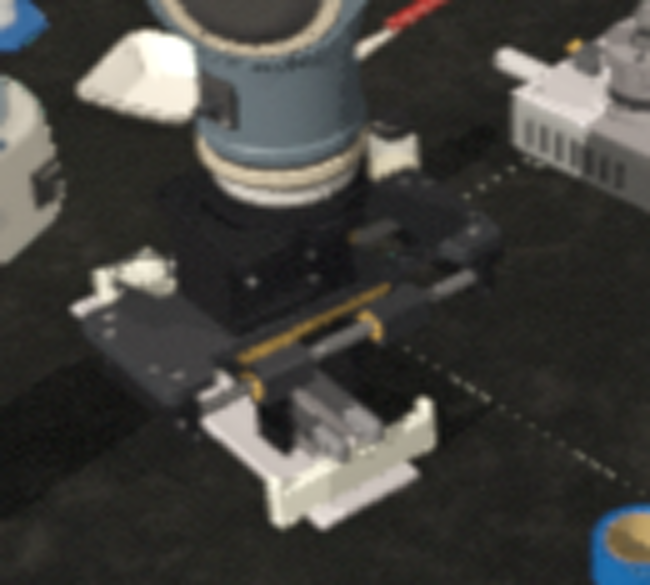

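move_arm:
  motion:
    - [0, 0, 0, -0.003, 0, 0, -0.8]
    - [0, 0, 0, -0.01, 0, 0, -0.8]
    - [0, 0, 0, -0.02, 0, 0, -0.8]
    - [0, 0, 0, -0.035, 0, 0, -0.8]
    - [0, 0, 0, -0.055, 0, 0, -0.8]
    - [0, 0, 0, -0.075, 0, 0, -0.8]
    - [0, 0, 0, -0.095, 0, 0, -0.8]
    - [0, 0, 0, -0.115, 0, 0, -0.8]
    - [0, 0, 0, -0.125, 0, 0, -0.8]
    - [0, 0, 0, -0.13, 0, 0, -0.8]

```text
t: 9.53
tool_pos: [0.5199, 0.1871, 0.1677]
eef_rot: [-2.169, 0.116, 2.162]
force: [0.4, 1.1, -1.2]
finger_gap: 0.0296
```

```bash
python3 - <<'E'
from h import *
s=ctrl.sense(); print(s["t"],s["tool_pos"],s["eef_rot"],s["force"],s["finger_gap"])
im=ctrl.read_camera("wrist");cv2.imwrite("pics/w10.png",im)
b=ctrl.read_camera("scene");cv2.imwrite("pics/sc10.png",cv2.resize(b[130:270,150:310],None,fx=5,fy=4.2,interpolation=cv2.INTER_CUBIC))
b=ctrl.read_camera("side");cv2.imwrite("pics/si10.png",cv2.resize(b[80:210,220:370],None,fx=5,fy=4.5,interpolation=cv2.INTER_CUBIC))
E
```

```text
9.5333 [0.51993247 0.18706154 0.16769428] [-2.16913319  0.11575625  2.16228768] [ 0.3548956   1.11651547 -1.21464476] 0.02963781321012045
```

View pics/w10.png

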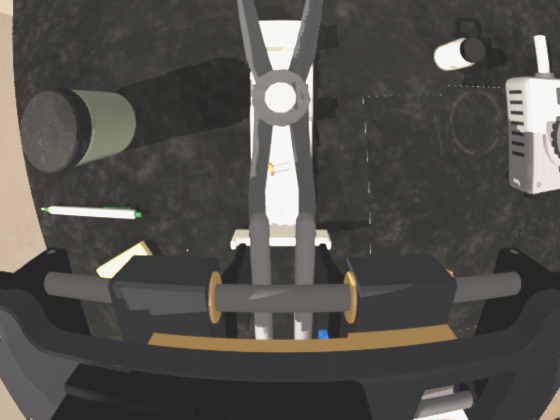

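View pics/sc10.png

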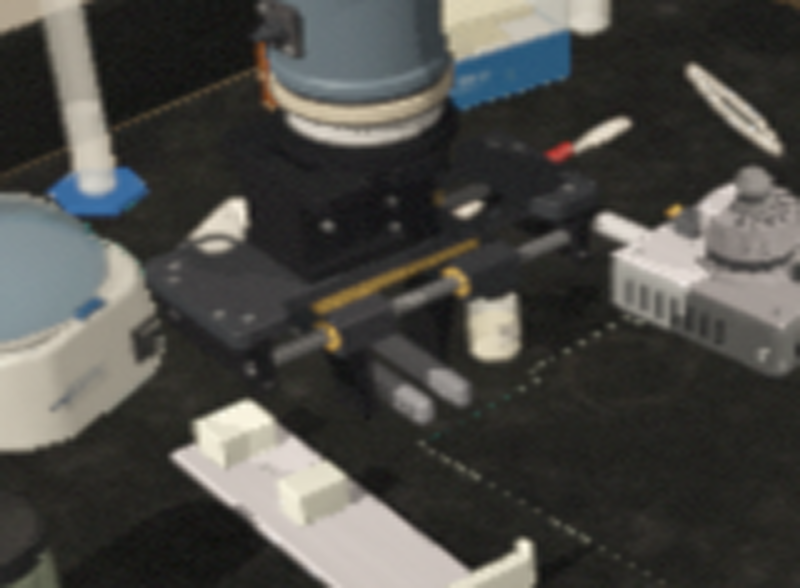

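View pics/si10.png

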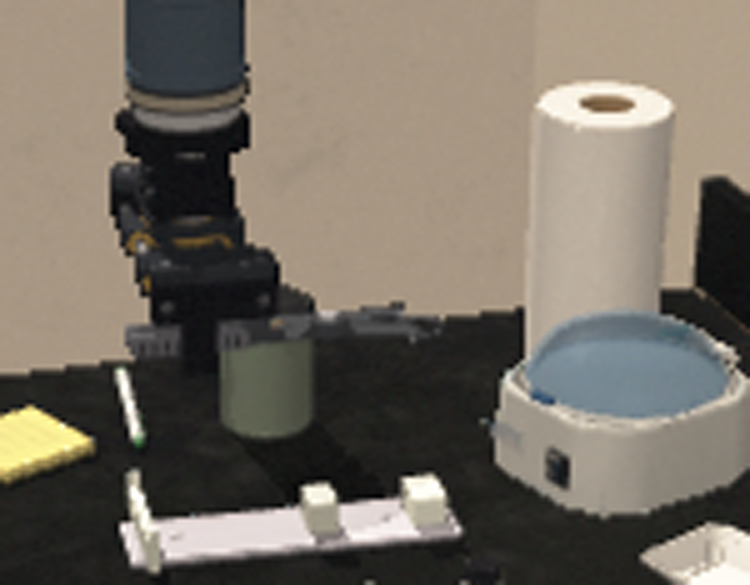

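The pliers came up level with the ring spread on the tips and the rest is empty. Next I'll carry the ring over the shaft with yaw 0.18, so the tool stays on the robot side and both cameras keep a clear view.

```bash
python3 - <<'E'
from h import *
s=ctrl.sense();print(s["tool_pos"],s["qpos"].round(3),rel([0.430,-0.1436,0.168],down(0.18)))
r=wplane(280.5,97.5,s,s["tool_pos"][2]+.012)
R=Rn.from_rotvec(s["eef_rot"]); print("pin in tool",R.inv().apply(r-s["tool_pos"]))
E
```

```text
[0.51884318 0.18657833 0.16519972] [-0.088  0.382 -0.421  1.89   0.195  0.91  -2.28 ] (array([-0.28743697,  0.00055094, -0.00057502]), array([-0.00255772,  0.33780301,  0.05292701]))
pin in tool [-0.0120395  -0.00046175 -0.08497224]
```

move_arm:
  motion:
    - [-0.02, 0, 0, -0.003, 0.012, 0.003, -0.8]
    - [-0.05, 0, 0, -0.003, 0.036, 0.007, -0.8]
    - [-0.08, 0, 0, -0.003, 0.066, 0.011, -0.8]
    - [-0.11, 0, 0, -0.003, 0.096, 0.015, -0.8]
    - [-0.14, 0, 0, -0.003, 0.126, 0.02, -0.8]
    - [-0.17, 0, 0, -0.003, 0.156, 0.025, -0.8]
    - [-0.2, 0, 0, -0.003, 0.186, 0.03, -0.8]
    - [-0.23, 0, 0, -0.003, 0.216, 0.035, -0.8]
    - [-0.26, 0, 0, -0.003, 0.246, 0.04, -0.8]
    - [-0.287, 0, 0, -0.003, 0.266, 0.045, -0.8]

```text
t: 10.52
tool_pos: [0.444, -0.0757, 0.1672]
eef_rot: [2.124, 0.19, -2.132]
force: [-0.2, 0.4, -1.0]
finger_gap: 0.0293
```

```bash
python3 - <<'E'
from h import *
s=ctrl.sense();print(s["tool_pos"],s["qpos"].round(3),s["finger_gap"],rel([0.430,-0.1436,0.168],down(0.18)))
E
```

```text
[ 0.4439971  -0.07566051  0.16716949] [ 0.42   0.219 -0.392  2.105  0.113  0.841 -1.432] 0.029279554040744817 (array([-1.64290978e-03,  3.42189338e-03, -5.70420975e-05]), array([-0.00073827,  0.06437851,  0.02583109]))
```

move_arm:
  motion:
    - [0, 0, 0, 0, 0.02, 0.008, -0.8]
    - [0, 0, 0, 0, 0.042, 0.016, -0.8]
    - [0, 0, 0, 0, 0.058, 0.023, -0.8]
    - [0, 0, 0, 0, 0.064, 0.026, -0.8]
    - [0, 0, 0, 0, 0.064, 0.026, -0.8]
    - [0, 0, 0, 0, 0.064, 0.026, -0.8]
    - [0, 0, 0, 0, 0.064, 0.026, -0.8]

```text
t: 11.1
tool_pos: [0.432, -0.1388, 0.1682]
eef_rot: [2.126, 0.195, -2.127]
force: [0.3, -0.0, -1.3]
finger_gap: 0.0292
```

```bash
python3 - <<'E'
from h import *
s=ctrl.sense(); print(s["t"],s["tool_pos"],s["eef_rot"],s["qpos"].round(3),s["force"],s["finger_gap"])
np.save("s11.npy",np.r_[s["tool_pos"],s["eef_rot"]])
im=ctrl.read_camera("wrist");cv2.imwrite("pics/w11.png",im)
b=ctrl.read_camera("scene");cv2.imwrite("pics/scene11.png",b);cv2.imwrite("pics/sc11.png",cv2.resize(b[130:230,240:350],None,fx=7,fy=6,interpolation=cv2.INTER_CUBIC))
b=ctrl.read_camera("side");cv2.imwrite("pics/side11.png",b);cv2.imwrite("pics/si11.png",cv2.resize(b[170:270,250:360],None,fx=7,fy=6,interpolation=cv2.INTER_CUBIC))
E
```

```text
11.1 [ 0.43200077 -0.13877616  0.16821585] [ 2.12611823  0.19493663 -2.12688972] [ 0.529  0.217 -0.353  2.1    0.099  0.84  -1.271] [ 0.26154219 -0.03254772 -1.29992266] 0.029244179269709847
```

View pics/w11.png

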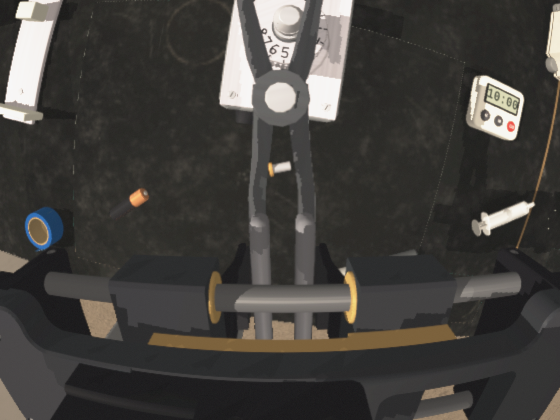

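View pics/sc11.png

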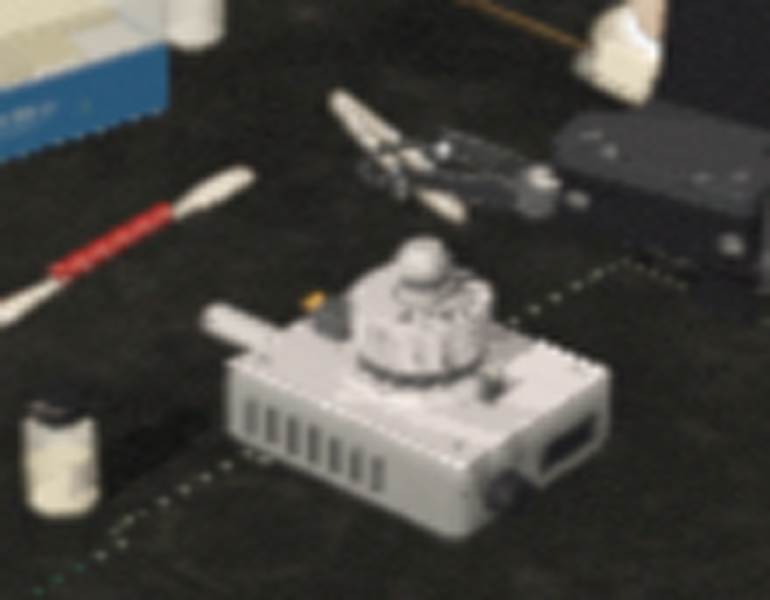

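View pics/si11.png

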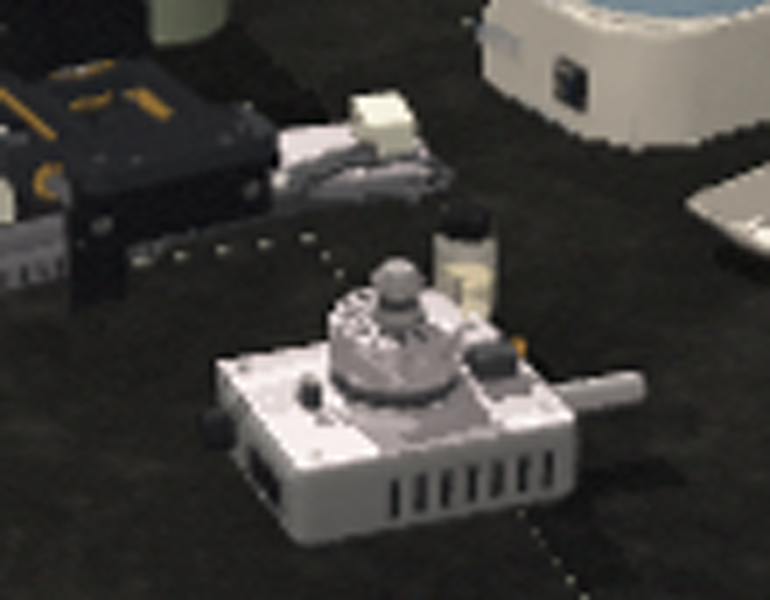

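```bash
python3 - <<'E'
from h import *
s=ctrl.sense(); print(s["t"],s["tool_pos"],s["eef_rot"])
b=ctrl.read_camera("scene");print(ctrl.sense()["tool_pos"]);cv2.imwrite("pics/scene12.png",b);z1=cv2.resize(b[140:170,280:325],None,fx=17,fy=17,interpolation=cv2.INTER_CUBIC)
b=ctrl.read_camera("side");cv2.imwrite("pics/side12.png",b);z2=cv2.resize(b[180:215,285:320],None,fx=17,fy=17,interpolation=cv2.INTER_CUBIC)
cv2.imwrite("pics/sc12.png",z1);cv2.imwrite("pics/si12.png",z2)
print(ctrl.sense()["tool_pos"])
E
```

```text
11.25 [ 0.4321627  -0.13908129  0.16852804] [ 2.12631298  0.19438554 -2.1259809 ]
[ 0.43209934 -0.13928183  0.16853241]
[ 0.43205498 -0.13952253  0.16856886]
```

View pics/sc12.png

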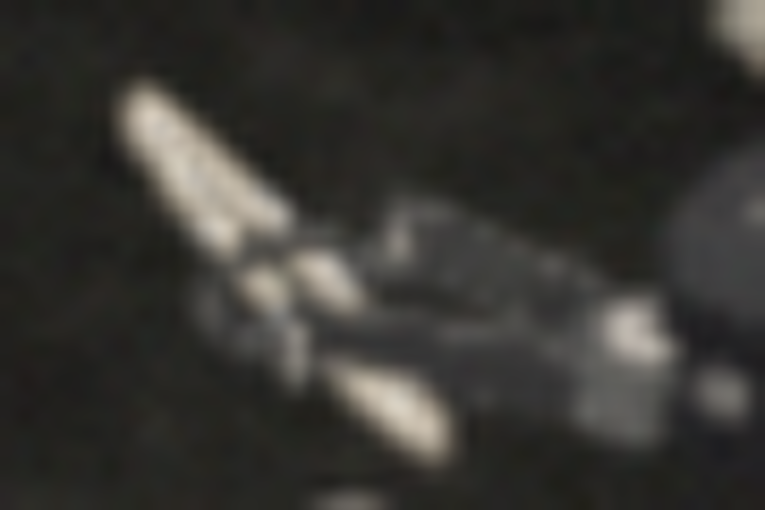

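View pics/si12.png

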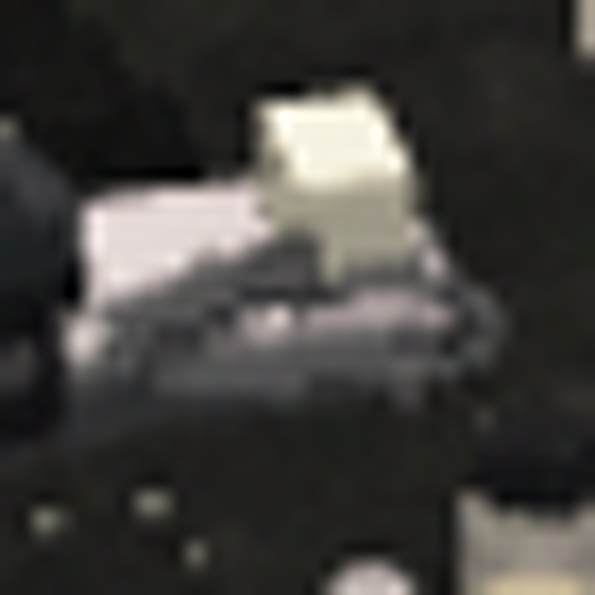

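```bash
cat > ov.py <<'E'
from h import *
def overlay(tag,s,ahead,lat=0.0,dx=0.0047,boxes=None,sc=17):
    R=Rn.from_rotvec(s["eef_rot"]);p=np.array(s["tool_pos"])
    for cam,(x0,x1,y0,y1) in boxes.items():
        b=cv2.imread(f"pics/{cam}{tag}.png"); z=cv2.resize(b[y0:y1,x0:x1],None,fx=sc,fy=sc,interpolation=cv2.INTER_CUBIC)
        def px(P): return tuple(int(v) for v in ((proj(cam,P)-[x0,y0]+0.5)*sc).round())
        e=np.array([dx,lat,-ahead])
        for r,c in((.011,(0,255,0)),(.0135,(0,255,255))):
            for t in np.linspace(0,2*np.pi,60,endpoint=False):
                cv2.circle(z,px(p+R.apply(e+[0,r*np.sin(t),r*np.cos(t)])),1,c,-1)
        cv2.circle(z,px(p+R.apply(e)),3,(0,0,255),-1)
        cv2.circle(z,px(p+R.apply([-.012,0,-.085])),3,(255,0,255),-1)
        cv2.circle(z,px(np.array([.5705,-.118,.121])),3,(255,0,0),-1)
        cv2.imwrite(f"pics/{cam}{tag}_ov.png",z)
E
python3 - <<'E'
from ov import *
s=ctrl.sense()
overlay("12",dict(tool_pos=[0.4321,-.1394,.1685],eef_rot=s["eef_rot"]),.143,boxes=dict(scene=(280,325,140,175),side=(275,320,180,215)))
a=cv2.imread("pics/scene12_ov.png");b=cv2.imread("pics/side12_ov.png");
cv2.imwrite("pics/ov12.png",cv2.resize(np.hstack([a,b]),(800,310)))
E
```

```text
(no output)
```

View pics/scene12_ov.png

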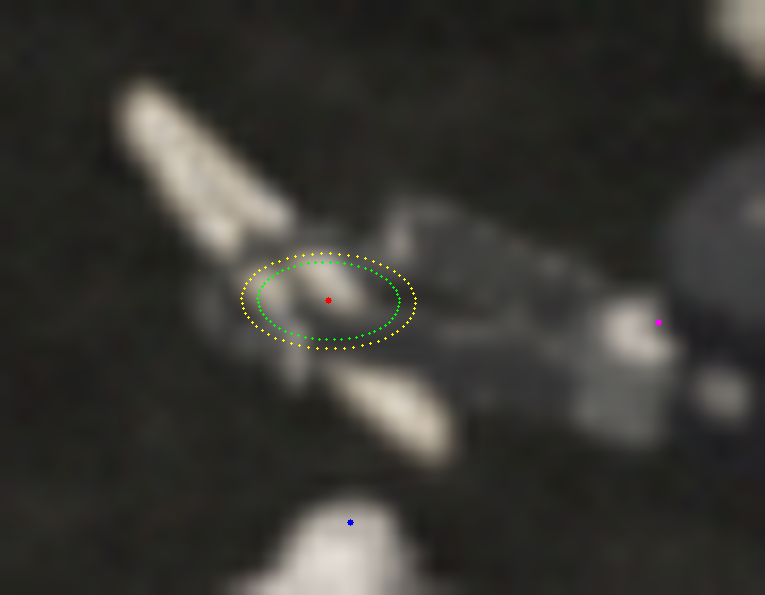

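View pics/side12_ov.png

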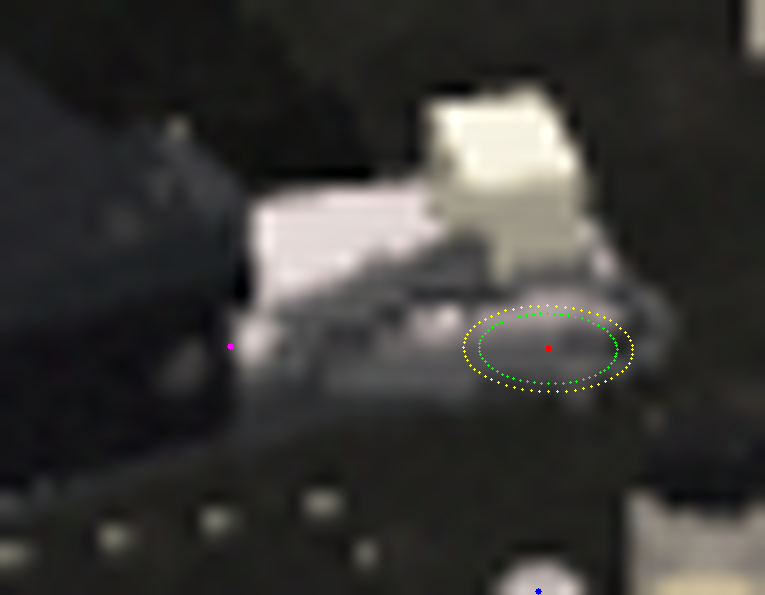

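```bash
python3 - <<'E'
from h import *
s=ctrl.sense();R=Rn.from_rotvec(s["eef_rot"]);p=np.array([0.4321,-.1394,.1685])
sc=lambda u,v:("scene",280+u/17-.5,140+v/17-.5)
si=lambda u,v:("side",275+u/17-.5,180+v/17-.5)
for n,a,b in [("pin",(635,325),(258,335)),("backtip",(200,292),(672,318))]:
    x,r=tri([sc(*a),si(*b)]); print(n,x,r,R.inv().apply(x-p))
E
```

```text
pin [ 0.51999948 -0.12258211  0.17989115] [2.85339133e-06] [-0.01137974 -0.00069336 -0.08949268]
backtip [ 0.59518841 -0.10704475  0.16011284] [6.65774784e-06] [ 0.00840843 -0.00241713 -0.16624829]
```

```bash
python3 - <<'E'
from h import *
s=ctrl.sense();print(s["t"],s["tool_pos"],s["eef_rot"])
im=ctrl.read_camera("wrist");cv2.imwrite("pics/w13.png",im)
np.save("s13.npy",np.r_[s["tool_pos"],s["eef_rot"]])
cv2.imwrite("pics/w13z.png",cv2.resize(im[0:120,210:350],None,fx=5.5,fy=5,interpolation=cv2.INTER_CUBIC))
cv2.imwrite("pics/w13y.png",cv2.resize(im[100:350,200:360],None,fx=4,fy=2.4,interpolation=cv2.INTER_CUBIC))
E
```

```text
11.35 [ 0.43205498 -0.13952253  0.16856886] [ 2.12662468  0.19338316 -2.12636673]
```

View pics/w13z.png

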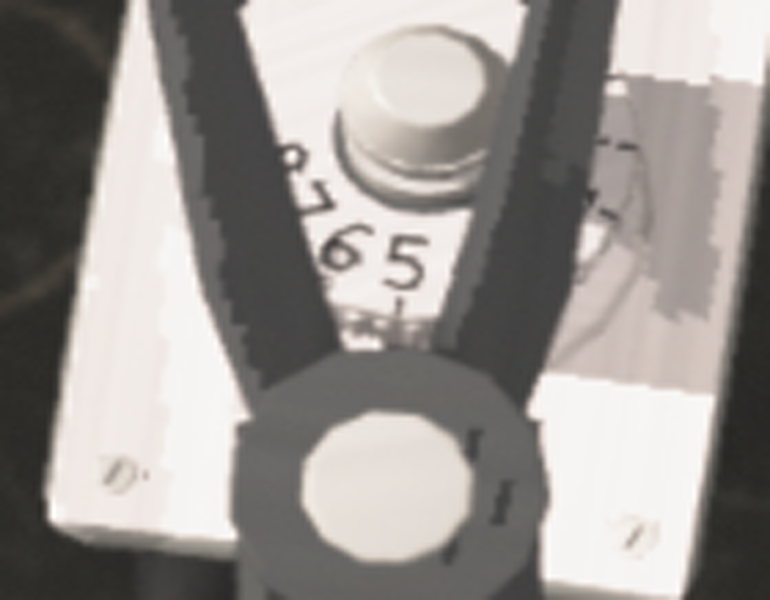

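View pics/w13y.png

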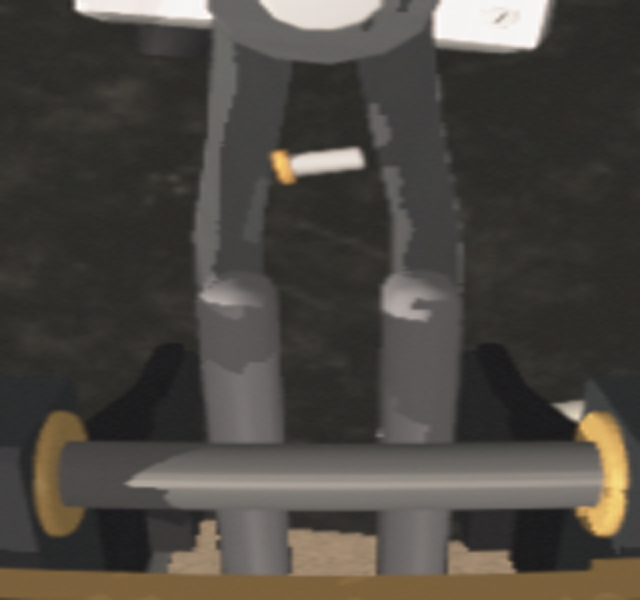

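```bash
python3 - <<'E'
from h import *
a=np.load("s13.npy"); s=dict(tool_pos=a[:3],eef_rot=a[3:]); R=Rn.from_rotvec(a[3:]);z=a[2]
T=lambda x:R.inv().apply(x-a[:3]).round(4)
for zz in (.119,.121,.123): 
    x=wplane(288.5,16,s,zz); print("shaft",x.round(4),T(x))
for n,u,v,dz in [("armtop",279.5,0,.006),("pin",280.5,97.4,.0115),("h40",281.25,117,.010),("h225",282.75,225,.0105)]:
    print(n,T(wplane(u,v,s,z+dz)))
E
```

```text
shaft [ 0.5692 -0.1182  0.119 ] [ 0.0496  0.0038 -0.1388]
shaft [ 0.5686 -0.1183  0.121 ] [ 0.0476  0.0037 -0.1381]
shaft [ 0.568  -0.1183  0.123 ] [ 0.0456  0.0037 -0.1375]
armtop [-0.006  -0.0011 -0.1291]
pin [-0.0115 -0.0007 -0.085 ]
h40 [-0.01   -0.0004 -0.0769]
h225 [-0.0105  0.0002 -0.0303]
```

The wrist view shows the 5 tick exactly at the fin. The shaft end is at (288,16), about 5 mm to the tool's +y side of the pliers axis (column 280). I'll shift sideways and back, and go lower.

move_arm:
  motion:
    - [0, 0, 0, 0, 0.003, 0.003, -0.8]
    - [0, 0, 0, 0.004, 0.005, 0.007, -0.8]
    - [0, 0, 0, 0.012, 0.005, 0.007, -0.8]
    - [0, 0, 0, 0.022, 0.005, 0.007, -0.8]
    - [0, 0, 0, 0.028, 0.005, 0.007, -0.8]
    - [0, 0, 0, 0.03, 0.005, 0.007, -0.8]
    - [0, 0, 0, 0.03, 0.005, 0.007, -0.8]
    - [0, 0, 0, 0.03, 0.005, 0.007, -0.8]

```text
t: 12.07
tool_pos: [0.4259, -0.1463, 0.1383]
eef_rot: [2.127, 0.192, -2.128]
force: [0.6, 0.4, -1.4]
finger_gap: 0.0292
```

```bash
python3 - <<'E'
from ov import *
s=ctrl.sense();print(s["t"],s["tool_pos"],s["eef_rot"],s["force"],s["finger_gap"])
np.save("s14.npy",np.r_[s["tool_pos"],s["eef_rot"]])
for c in("scene","side"): cv2.imwrite(f"pics/{c}14.png",ctrl.read_camera(c))
print(ctrl.sense()["tool_pos"])
im=ctrl.read_camera("wrist");cv2.imwrite("pics/w14.png",im)
overlay("14",s,.148,-.0013,.0055,boxes=dict(scene=(280,325,145,180),side=(280,325,190,225)))
E
```

```text
12.0667 [ 0.42592793 -0.14630203  0.13831739] [ 2.12698057  0.19234719 -2.12756335] [ 0.61176513  0.38254946 -1.40562235] 0.029192063094103927
[ 0.42621817 -0.14642896  0.13877616]
```

View pics/scene14_ov.png

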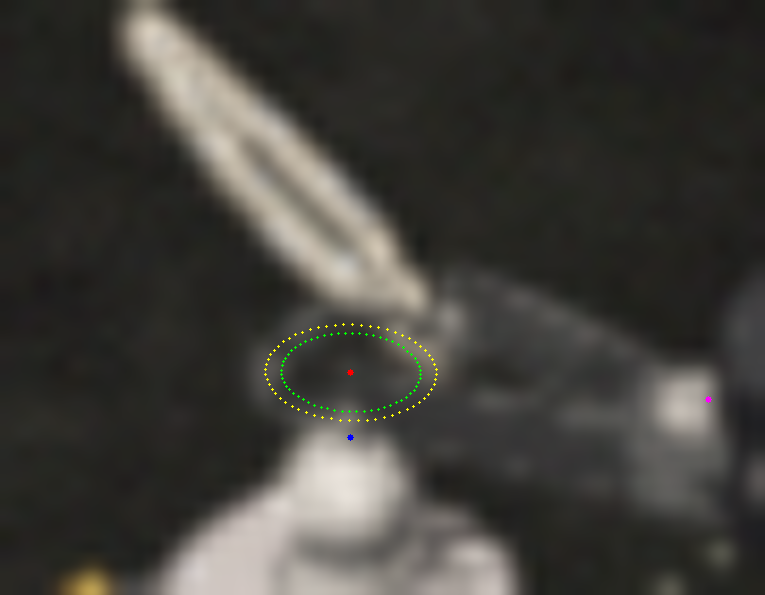

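View pics/side14_ov.png

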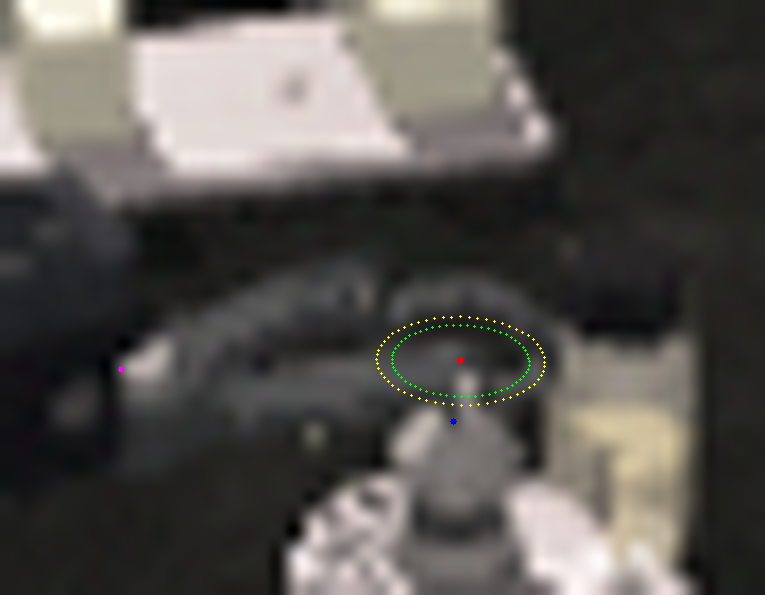

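View pics/w14.png

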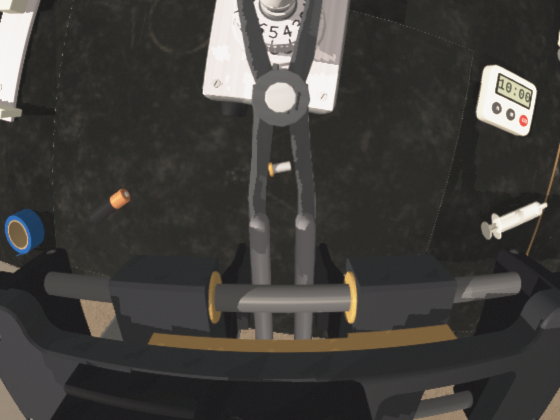

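```bash
python3 - <<'E'
from h import *
a=np.load("s14.npy");R=Rn.from_rotvec(a[3:]);p=a[:3]
sc=lambda u,v:("scene",280+u/17-.5,145+v/17-.5)
si=lambda u,v:("side",280+u/17-.5,190+v/17-.5)
for n,x,y in [("pin",(683,398),(150,352)),("farlug-A",(455,315),(465,385)),("lugB",(345,410),(358,290)),("backtip",(262,362),(562,345)),("shaft",(350,437),(453,421))]:
    X,r=tri([sc(*x),si(*y)]); print(n,X.round(4),r,R.inv().apply(X-p).round(4))
for c in("scene","side"):
    b=cv2.imread(f"pics/{c}14.png"); x0,y0=(280,145) if c=="scene" else (280,190)
    z=b[y0:y0+35,x0:x0+45]; z=cv2.resize(z,None,fx=17,fy=17,interpolation=cv2.INTER_LANCZOS4); z=np.clip(z.astype(float)*2.2,0,255).astype(np.uint8); cv2.imwrite(f"pics/{c}14b.png",z)
E
```

```text
pin [ 0.5141 -0.1292  0.1505] [3.03767721e-06] [-0.0122 -0.0011 -0.0898]
farlug-A [ 0.5652 -0.1356  0.1387] [1.0806498e-06] [-0.0005  0.0144 -0.1389]
lugB [ 0.5591 -0.103   0.1391] [8.59077296e-08] [-0.0009 -0.0188 -0.1387]
backtip [ 0.5888 -0.1156  0.1294] [4.78904413e-06] [ 0.0089 -0.001  -0.1657]
shaft [ 0.5705 -0.1179  0.121 ] [4.02792439e-09] [ 0.0173 -0.002  -0.1473]
```

View pics/scene14b.png

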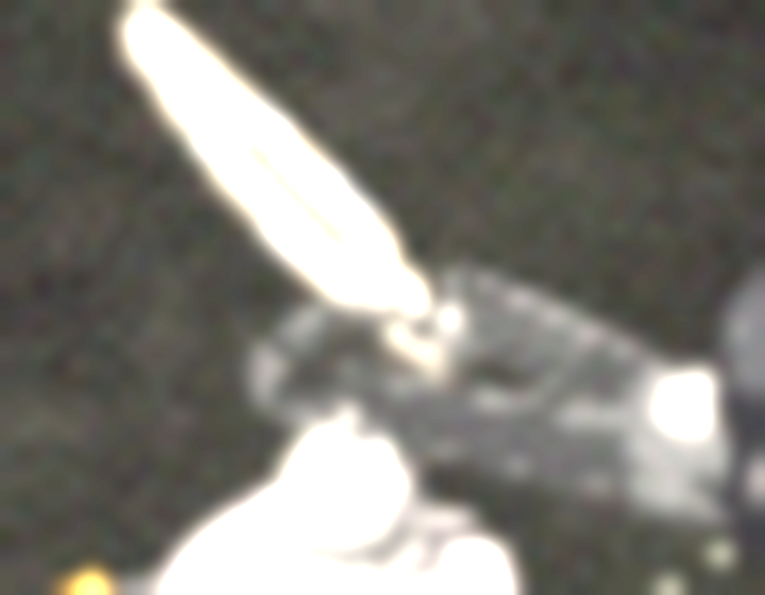

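View pics/side14b.png

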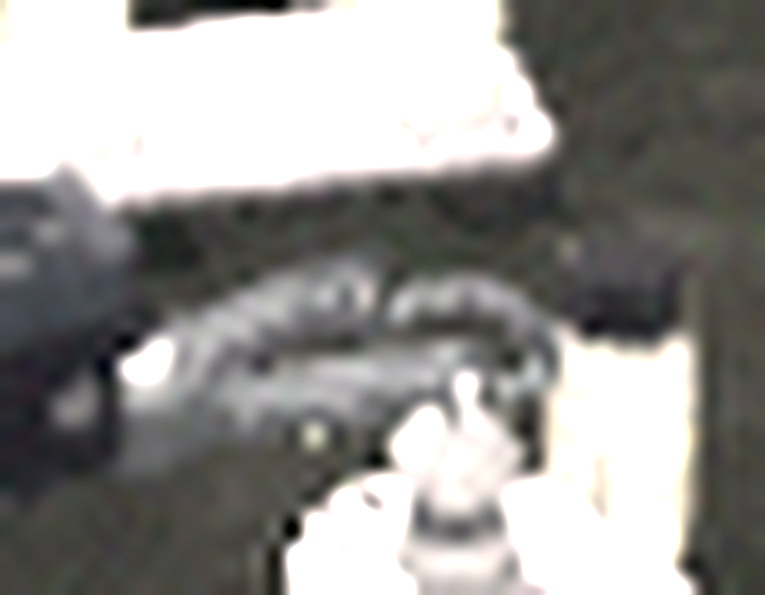

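```bash
python3 - <<'E'
from h import *
for c,(x0,y0),n in [("scene",(185,220),"0"),("side",(270,170),"0")]:
    b=cv2.imread(f"pics/{c}0.png"); z=b[y0:y0+35,x0:x0+45]; z=cv2.resize(z,None,fx=17,fy=17,interpolation=cv2.INTER_LANCZOS4); z=np.clip(z.astype(float)*1.3,0,255).astype(np.uint8); cv2.imwrite(f"pics/{c}0b.png",z)
E
```

```text
(no output)
```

View pics/scene0b.png

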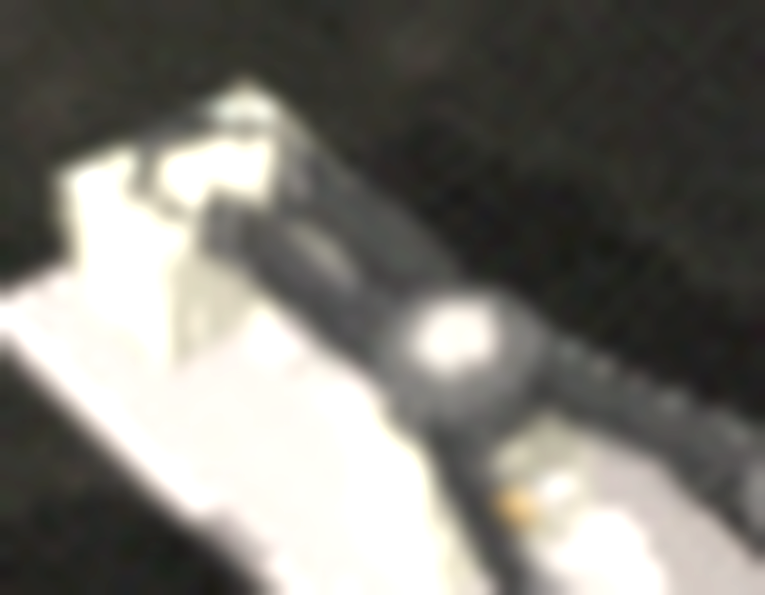

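View pics/side0b.png

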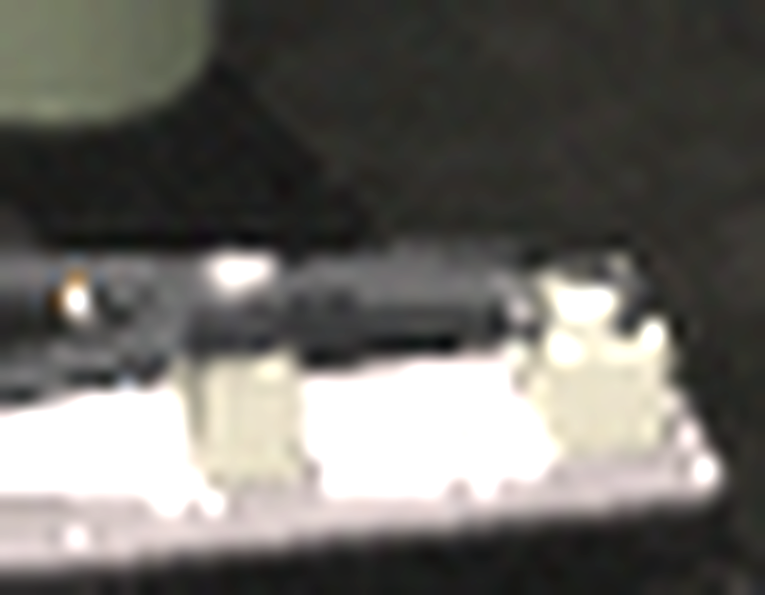

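```bash
python3 - <<'E'
from h import *
R=Rn.from_rotvec([-2.16658317,0.11556136,2.16577435]);p=np.array([.51928,.18733,.03566])
sc=lambda u,v:("scene",185+u/17-.5,220+v/17-.5)
si=lambda u,v:("side",270+u/17-.5,170+v/17-.5)
for n,x,y in [("pin",(455,330),(240,268)),("backtip",(140,155),(650,280)),("lugR",(295,182),(512,300))]:
    X,r=tri([sc(*x),si(*y)]); print(n,X.round(4),r,R.inv().apply(X-p).round(4))
E
```

```text
pin [0.6008 0.1795 0.0491] [2.99228462e-06] [-0.0135 -0.0009 -0.0819]
backtip [0.6829 0.1756 0.0329] [1.68669077e-05] [ 0.0028 -0.0058 -0.1639]
lugR [0.6526 0.168  0.0392] [3.02378542e-06] [-0.0035  0.005  -0.1346]
```

```bash
python3 - <<'E'
from h import *
x,y,zt=.5705,-.118,.121
out=[]
for c,(x0,y0) in [("scene",(280,160)),("side",(290,205))]:
    b=cv2.imread(f"pics/{c}0.png"); k=17
    z=cv2.resize(b[y0:y0+35,x0:x0+40],None,fx=k,fy=k,interpolation=cv2.INTER_CUBIC)
    for r,dz,col in [(.006,0,(0,0,255)),(.010,-.007,(0,255,0)),(.010,-.012,(255,0,0)),(.010,-.020,(255,0,255)),(.027,-.027,(0,255,255)),(.027,-.053,(0,128,255))]:
        for t in np.linspace(0,2*np.pi,80,endpoint=False):
            u=(proj(c,np.array([x+r*np.cos(t),y+r*np.sin(t),zt+dz]))-[x0,y0]+.5)*k
            cv2.circle(z,tuple(int(q) for q in u),1,col,-1)
    cv2.imwrite(f"pics/{c}_drv.png",z)
E
```

```text
(no output)
```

View pics/scene_drv.png

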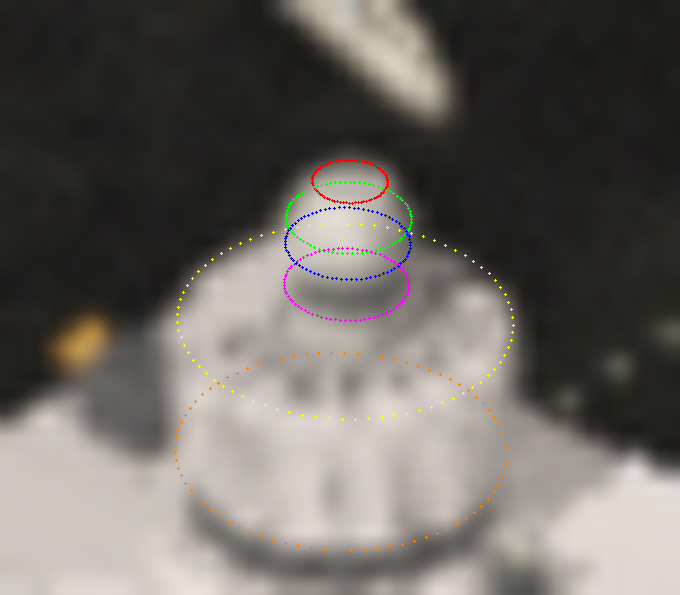

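View pics/side_drv.png

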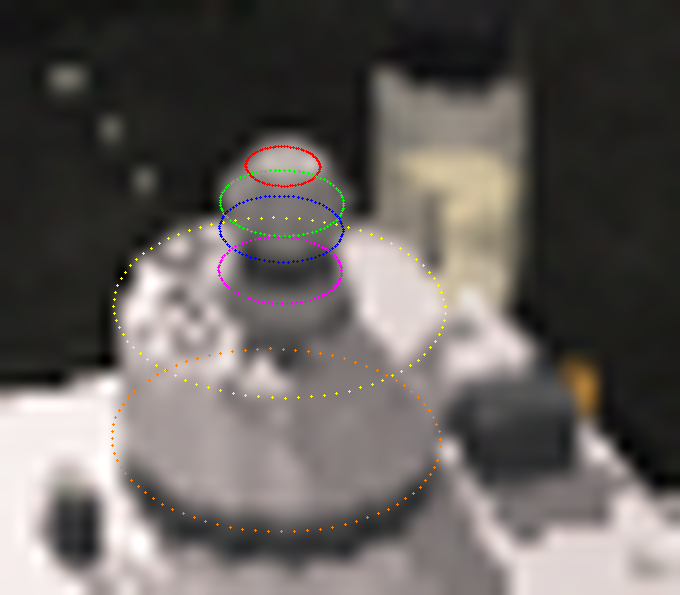

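The drive model overlay matches both external cameras: axis at about (0.571, −0.118), shaft end at about 0.121. The triangulated tips put the ring centred over the shaft within about 1 mm, so I'll lower gently in stages and watch the force.

move_arm:
  motion:
    - [0, 0, 0, 0.002, 0, 0, -0.8]
    - [0, 0, 0, 0.005, 0, 0, -0.8]
    - [0, 0, 0, 0.008, 0, 0, -0.8]
    - [0, 0, 0, 0.011, 0, 0, -0.8]
    - [0, 0, 0, 0.013, 0, 0, -0.8]
    - [0, 0, 0, 0.013, 0, 0, -0.8]
    - [0, 0, 0, 0.013, 0, 0, -0.8]

```text
t: 12.8
tool_pos: [0.4257, -0.1464, 0.1254]
eef_rot: [2.127, 0.192, -2.128]
force: [-0.5, -0.0, -1.4]
finger_gap: 0.0292
```

```bash
cat > look.py <<'E'
from ov import *
import sys
tag=sys.argv[1]
s=ctrl.sense();print(s["t"],s["tool_pos"],s["eef_rot"],s["force"],s["wrist_torque"],s["finger_gap"])
np.save(f"s{tag}.npy",np.r_[s["tool_pos"],s["eef_rot"]])
R=Rn.from_rotvec(s["eef_rot"]);p=np.array(s["tool_pos"])
print("shaft axis in tool",R.inv().apply(np.array([.571,-.118,.1053])-p))
ax=[]
for cam,(x0,y0) in dict(scene=(280,150),side=(285,200)).items():
    b=ctrl.read_camera(cam); cv2.imwrite(f"pics/{cam}{tag}.png",b)
    k=17; z=cv2.resize(b[y0:y0+35,x0:x0+45],None,fx=k,fy=k,interpolation=cv2.INTER_LANCZOS4)
    z=np.clip(255*(z/255.)**0.6,0,255).astype(np.uint8)
    cv2.imwrite(f"pics/{cam}{tag}r.png",z)
    e=np.array([.0078,-.0017,-.148])
    def px(P): return tuple(int(v) for v in ((proj(cam,P)-[x0,y0]+0.5)*k).round())
    for t in np.linspace(0,2*np.pi,60,endpoint=False):
        cv2.circle(z,px(p+R.apply(e+[0,.011*np.sin(t),.011*np.cos(t)])),1,(0,255,0),-1)
        for r,dz,c in((.010,-.007,(255,0,0)),(.0083,-.016,(0,0,255))): cv2.circle(z,px(np.array([.571+r*np.cos(t),-.118+r*np.sin(t),.1213+dz])),1,c,-1)
    cv2.imwrite(f"pics/{cam}{tag}o.png",z)
E
python3 look.py 15
```

```text
12.8 [ 0.4257321  -0.1463877   0.12535239] [ 2.12693193  0.19200925 -2.12773874] [-0.54462179 -0.03970762 -1.35954961] [ 0.0184866  0.0488011 -0.048387 ] 0.029208680010476353
shaft axis in tool [ 0.01999946 -0.00193933 -0.14801008]
```

View pics/scene15o.png

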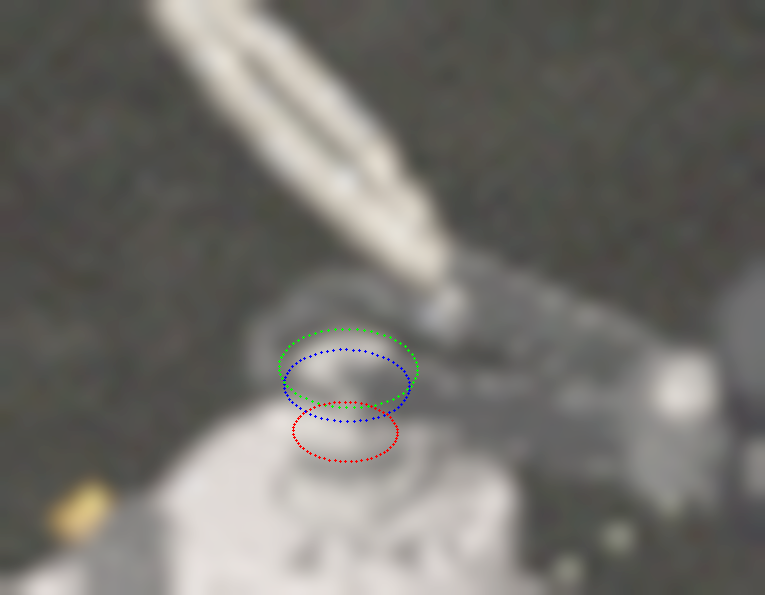

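View pics/side15o.png

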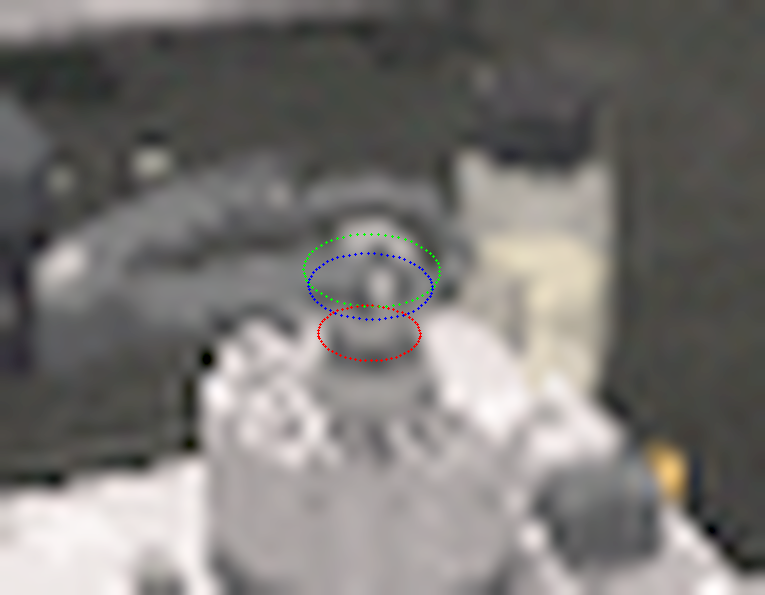

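```bash
cat > rm.py <<'E'
from h import *
import sys
tag=sys.argv[1]; x,lat,ah=[float(v) for v in sys.argv[2:5]]
a=np.load(f"s{tag}.npy"); R=Rn.from_rotvec(a[3:]);p=a[:3]
for cam,(x0,y0) in dict(scene=(280,150),side=(285,200)).items():
    b=cv2.imread(f"pics/{cam}{tag}.png");k=17
    z=cv2.resize(b[y0:y0+35,x0:x0+45],None,fx=k,fy=k,interpolation=cv2.INTER_LANCZOS4)
    z=np.clip(255*(z/255.)**0.6,0,255).astype(np.uint8)
    def px(P): return tuple(int(v) for v in ((proj(cam,P)-[x0,y0]+0.5)*k).round())
    rmid=.011; th=.35
    for sgn in(1,-1):
        for r,h,c in((.0135,-.0015,(0,255,255)),(.0085,-.0015,(0,255,0)),(.0135,.0015,(0,165,255))):
            for t in np.linspace(0,2.6,60):
                # half frame: hinge at origin, ahead=+u, lateral=v
                u=-rmid+r*np.cos(t); v=sgn*r*np.sin(t)
                U=u*np.cos(th)+sgn*0; 
                uu=np.cos(th)*u+sgn*np.sin(th)*v*1; vv=-sgn*np.sin(th)*u+np.cos(th)*v
                P=np.array([x+h,lat+vv,-(ah+.0146+uu)])
                cv2.circle(z,px(p+R.apply(P)),1,c,-1)
    cv2.circle(z,px(p+R.apply([x,lat,-ah])),3,(0,0,255),-1)
    cv2.imwrite(f"pics/{cam}{tag}m.png",z)
E
python3 rm.py 15 .0047 -.0017 .148
```

```text
(no output)
```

View pics/scene15m.png

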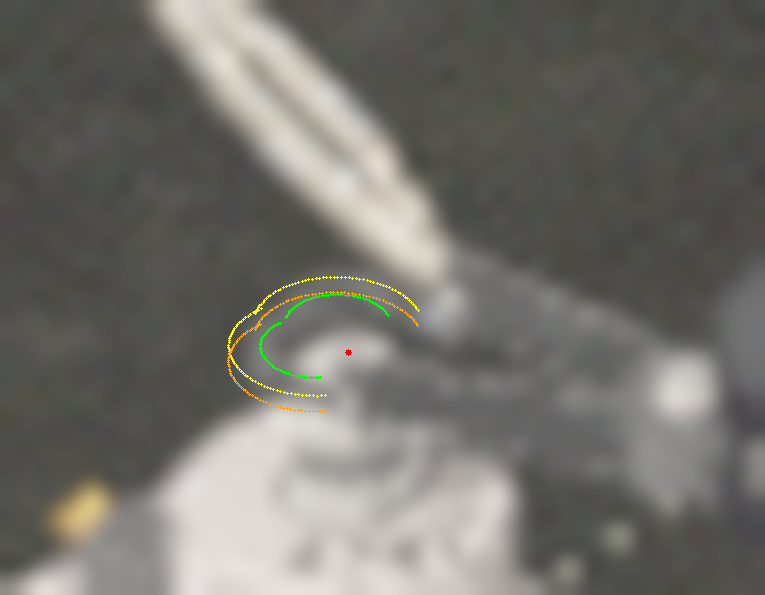

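View pics/side15m.png

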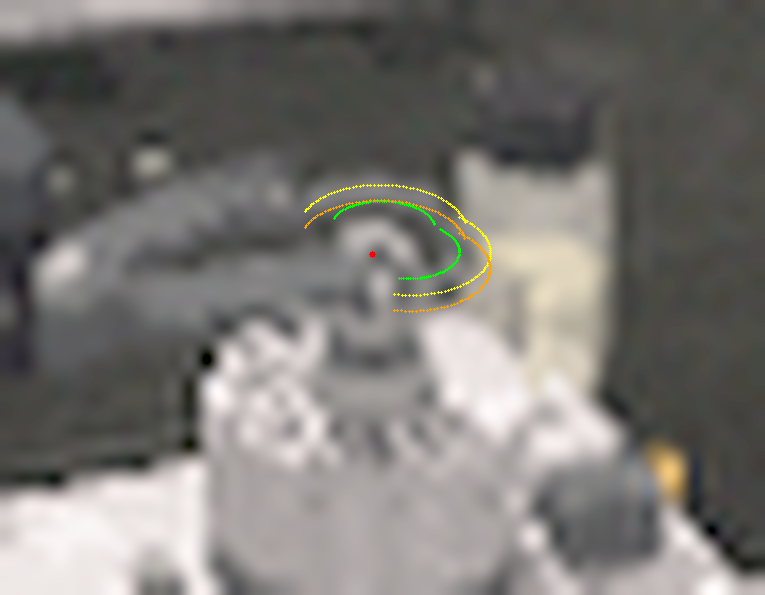

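The ring now encircles the cone of the shaft (scene about (345,345), side about (375,240)) with no contact force. I'll move ahead 1.5 mm and lower further.

move_arm:
  motion:
    - [0, 0, 0, 0, 0, -0.001, -0.8]
    - [0, 0, 0, 0.001, 0, -0.0015, -0.8]
    - [0, 0, 0, 0.003, 0, -0.0015, -0.8]
    - [0, 0, 0, 0.005, 0, -0.0015, -0.8]
    - [0, 0, 0, 0.007, 0, -0.0015, -0.8]
    - [0, 0, 0, 0.009, 0, -0.0015, -0.8]
    - [0, 0, 0, 0.009, 0, -0.0015, -0.8]
    - [0, 0, 0, 0.009, 0, -0.0015, -0.8]

```text
t: 13.57
tool_pos: [0.4272, -0.1461, 0.1164]
eef_rot: [2.127, 0.192, -2.128]
force: [0.8, -0.4, -1.0]
finger_gap: 0.0292
```

```bash
python3 look.py 16; python3 rm.py 16 .0040 -.0018 .1455
```

```text
13.5667 [ 0.42721217 -0.14614002  0.11636311] [ 2.12693355  0.19197451 -2.12774181] [ 0.82963779 -0.38853877 -0.9799755 ] [-0.02642526  0.05653916 -0.02983345] 0.02917174819878247
shaft axis in tool [ 0.01101039 -0.00196497 -0.14650632]
```

View pics/scene16m.png

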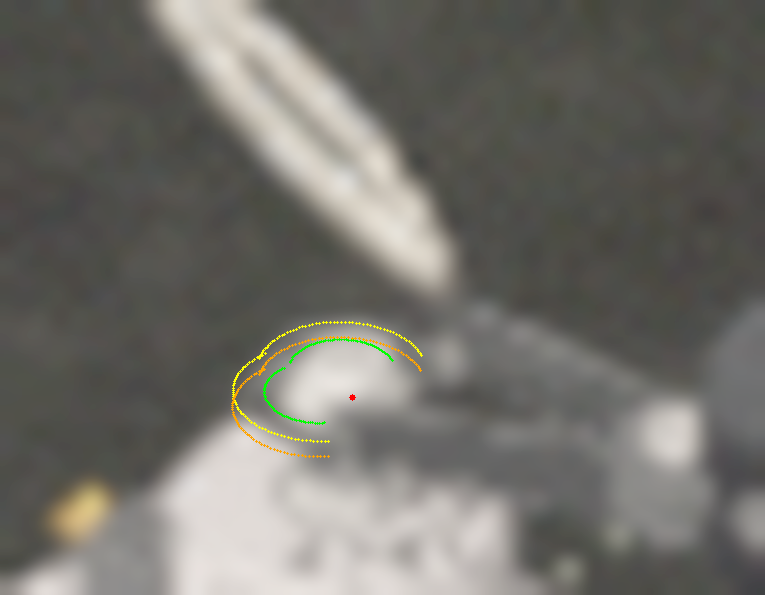

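View pics/side16m.png

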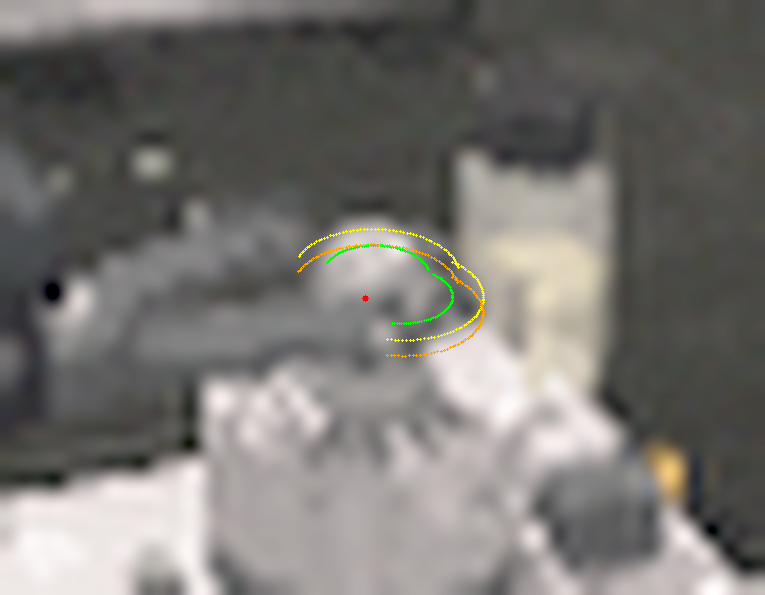

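View pics/side16r.png

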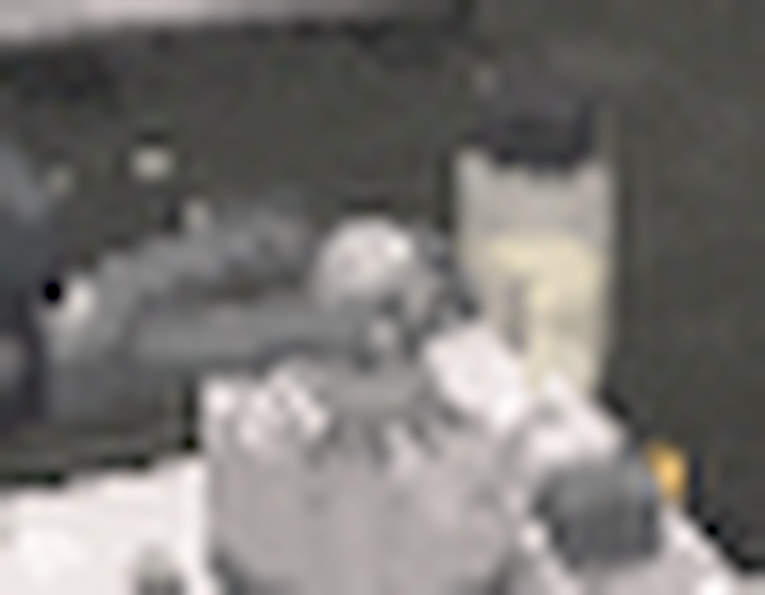

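View pics/scene16r.png

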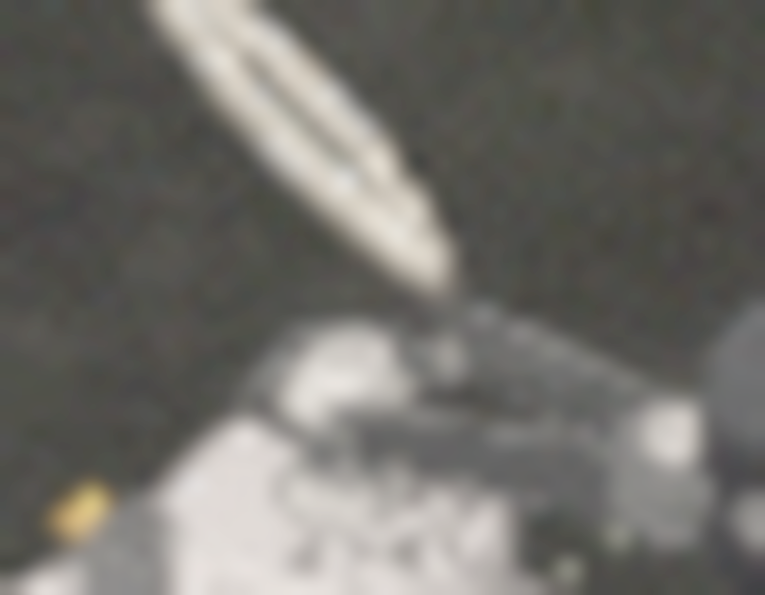

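```bash
python3 - <<'E'
from h import *
a=np.load("s16.npy");R=Rn.from_rotvec(a[3:]);p=a[:3]
sc=lambda u,v:("scene",280+u/17-.5,150+v/17-.5)
si=lambda u,v:("side",285+u/17-.5,200+v/17-.5)
for n,x,y in [("pin",(672,433),(77,296)),("lugA(-y)",(447,358),(385,325)),("lugB(+y)",(340,430),(275,237))]:
    X,r=tri([sc(*x),si(*y)]); print(n,X.round(4),r,R.inv().apply(X-p).round(4))
E
```

```text
pin [ 0.5155 -0.1291  0.1281] [9.30133731e-06] [-0.0118 -0.001  -0.0899]
lugA(-y) [ 0.5659 -0.1343  0.1158] [9.78826494e-06] [ 0.0005  0.0131 -0.1386]
lugB(+y) [ 0.5598 -0.104   0.1178] [2.28053716e-07] [-0.0015 -0.0177 -0.138 ]
```

```bash
cat > rm2.py <<'E'
from h import *
import sys
tag=sys.argv[1]; lat,ah=[float(v) for v in sys.argv[2:4]]; xs=[float(v) for v in sys.argv[4:]]
a=np.load(f"s{tag}.npy"); R=Rn.from_rotvec(a[3:]);p=a[:3]
for cam,(x0,y0) in dict(scene=(291,164),side=(298,208)).items():
    b=cv2.imread(f"pics/{cam}{tag}.png");k=24; W=16;H=20
    cr=b[y0:y0+15,x0:x0+W].astype(float); 
    z0=cv2.resize(b[y0:y0+15,x0:x0+W],None,fx=k,fy=k,interpolation=cv2.INTER_CUBIC)
    z0=np.clip(255*(z0/255.)**0.7*1.1,0,255).astype(np.uint8)
    ims=[z0]
    for x in xs:
        z=z0.copy()
        def px(P): return tuple(int(v) for v in ((proj(cam,P)-[x0,y0]+0.5)*k).round())
        rmid=.011; th=.35
        for sgn in(1,-1):
            for r,h,c in((.0135,-.0015,(0,255,255)),(.0085,-.0015,(0,255,0)),(.0135,.0015,(0,120,255))):
                for t in np.linspace(0,2.6,60):
                    u=-rmid+r*np.cos(t); v=sgn*r*np.sin(t)
                    uu=np.cos(th)*u+sgn*np.sin(th)*v; vv=-sgn*np.sin(th)*u+np.cos(th)*v
                    cv2.circle(z,px(p+R.apply([x+h,lat+vv,-(ah+.0146+uu)])),1,c,-1)
        ims.append(z)
    cv2.imwrite(f"pics/{cam}{tag}n.png",cv2.resize(np.hstack(ims[:2]),(800,375)) if len(ims)==2 else cv2.resize(np.vstack([np.hstack(ims[:2]),np.hstack(ims[2:4])]),(640,600)))
E
python3 rm2.py 16 -.002 .144 .0015 .004 .0065
```

```text
Traceback (most recent call last):
  File "rm2.py", line 20, in <module>
    cv2.circle(z,px(p+R.apply([x+h,lat+vv,-(ah+.0146+uu)])),1,c,-1)
                 ~~^^^^^^^^^^^^^^^^^^^^^^^^^^^^^^^^^^^^^^^^
  File "rm2.py", line 13, in px
    def px(P): return tuple(int(v) for v in ((proj(cam,P)-[x0,y0]+0.5)*k).round())
                                              ~~~~^^^^^^^
  File "h.py", line 15, in proj
    m=ctrl.camera_model(c); p=m["R"]@X+m["t"]; p=m["mtx"]@p; return p[:2]/p[2]
ValueError: time passes only in moves, steps and waits
```

View pics/scene16n.png

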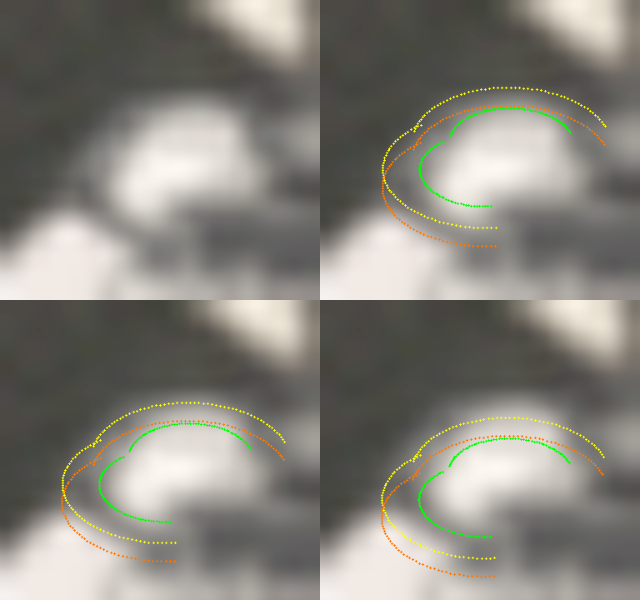

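```bash
sed -i 's/^def proj.*/_cm={}\ndef cm(c):\n    if c not in _cm: _cm[c]=ctrl.camera_model(c)\n    return _cm[c]\ndef proj(c,X):/; s/    m=ctrl.camera_model(c); p=m\["R"\]/    m=cm(c); p=m["R"]/' h.py; python3 rm2.py 16 -.002 .144 .0015 .004 .0065; python3 -c "
from h import *
print(ctrl.sense()['t'],ctrl.sense()['tool_pos'])"
```

```text
13.6667 [ 0.42738193 -0.14617032  0.11657759]
```

View pics/side16n.png

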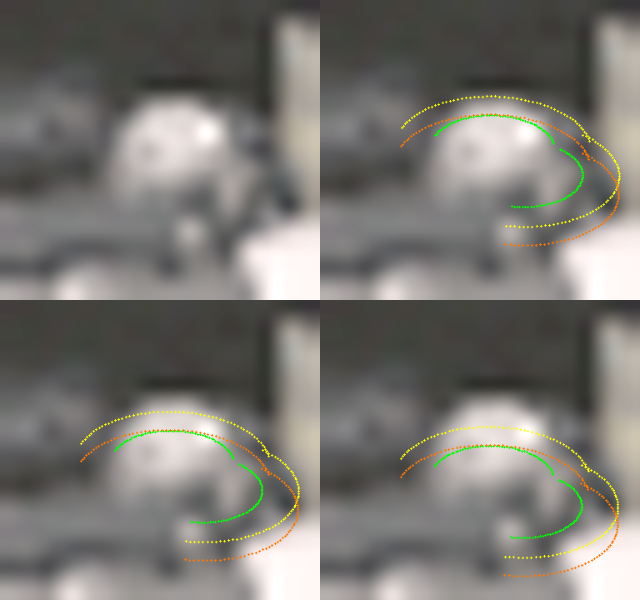

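```bash
python3 - <<'E'
from h import *
out=[]
a=cv2.imread("pics/scene0.png");b=cv2.imread("pics/side0.png")
def ol(im,c,x0,y0,w,h,k,yaw,cx,cy,z):
    v=cv2.resize(im[y0:y0+h,x0:x0+w],None,fx=k,fy=k,interpolation=cv2.INTER_CUBIC)
    R2=np.array([[np.cos(yaw),-np.sin(yaw)],[np.sin(yaw),np.cos(yaw)]])
    pts=[R2@q+[cx,cy] for q in np.array([[-.062,.05],[-.062,-.05],[.062,-.05],[.062,.05]])]
    for zz,col in((z,(0,255,0)),(0,(0,0,255))):
        P=np.array([((proj(c,np.r_[q,zz])-[x0,y0]+.5)*k) for q in pts]).astype(np.int32)
        cv2.polylines(v,[P],True,col,1)
    return v
for c,im,x0,y0 in(("scene",a,265,160),("side",b,270,205)):
    cv2.imwrite(f"pics/{c}_box.png",ol(im,c,x0,y0,75,60,10,.037,.571,-.118,.051))
E
```

```text
(no output)
```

View pics/scene_box.png

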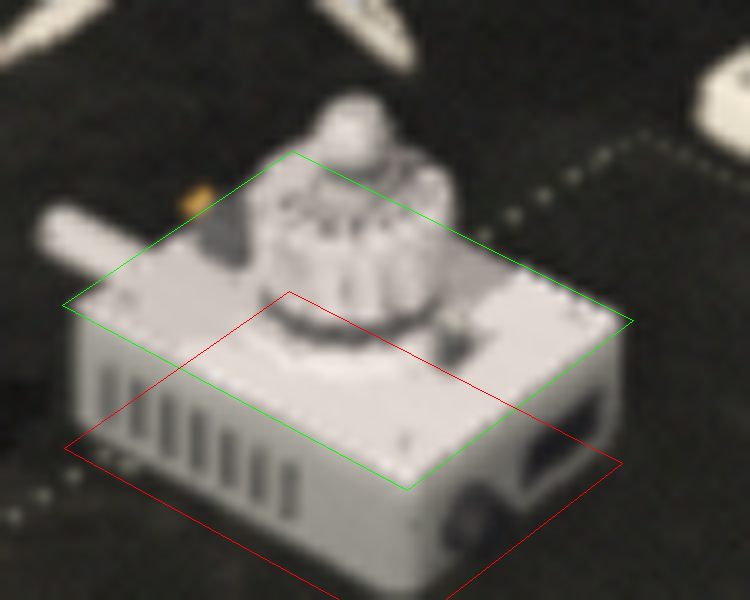

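View pics/side_box.png

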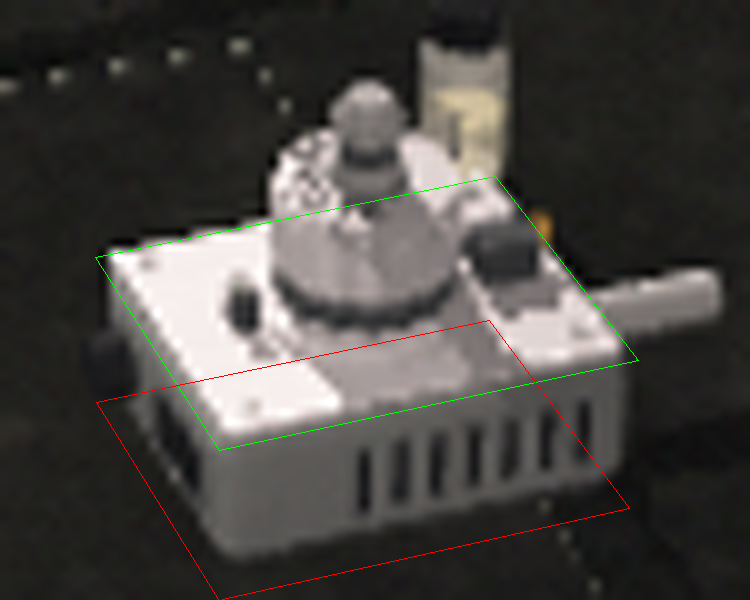

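move_arm:
  motion:
    - [0, 0, 0, 0.002, 0, 0, -0.8]
    - [0, 0, 0, 0.004, 0, 0, -0.8]
    - [0, 0, 0, 0.006, 0, 0, -0.8]
    - [0, 0, 0, 0.008, 0, -0.0005, -0.8]
    - [0, 0, 0, 0.0085, 0, -0.0005, -0.8]
    - [0, 0, 0, 0.0085, 0, -0.0005, -0.8]
    - [0, 0, 0, 0.0085, 0, -0.0005, -0.8]
    - [0, 0, 0, 0.0085, 0, -0.0005, -0.8]

```text
t: 14.33
tool_pos: [0.4279, -0.1461, 0.1081]
eef_rot: [2.127, 0.192, -2.127]
force: [-0.8, 0.1, -1.2]
finger_gap: 0.0294
```

```bash
python3 look.py 17; python3 rm2.py 17 -.002 .1445 .0005 .0025 .0045
```

```text
14.3333 [ 0.42789447 -0.14609996  0.10810779] [ 2.12743997  0.19163965 -2.12701179] [-0.80038331  0.07020021 -1.23217953] [-0.03847121  0.09309542  0.06743438] 0.02943159734318592
shaft axis in tool [ 0.00283508 -0.00205386 -0.14582327]
```

View pics/scene17n.png

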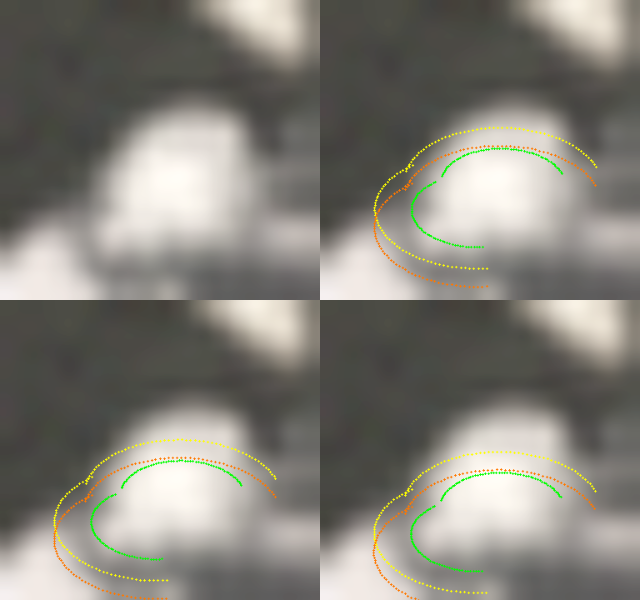

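View pics/side17n.png

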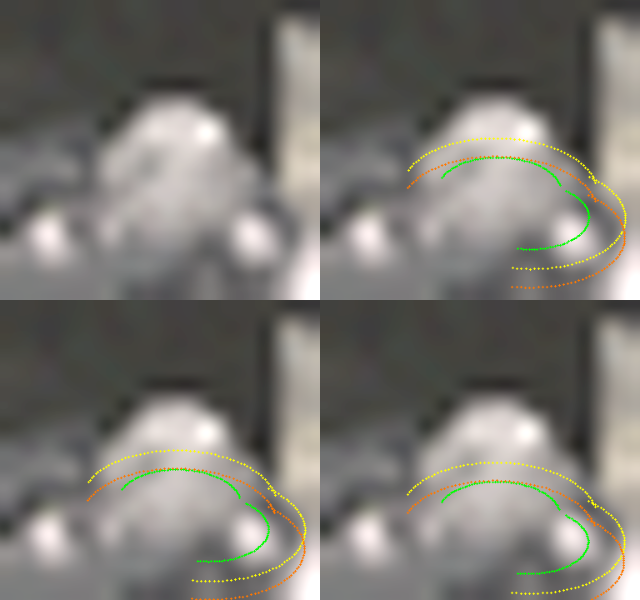

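View pics/scene17r.png

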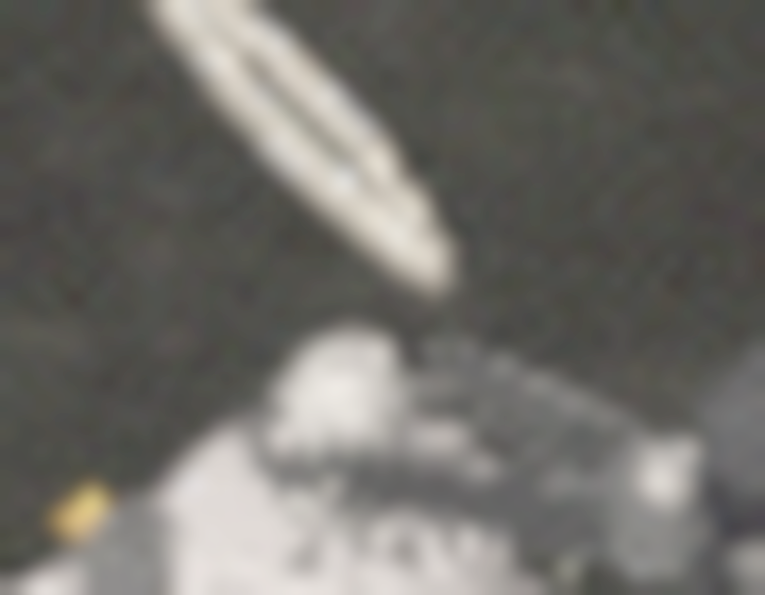

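View pics/side17r.png

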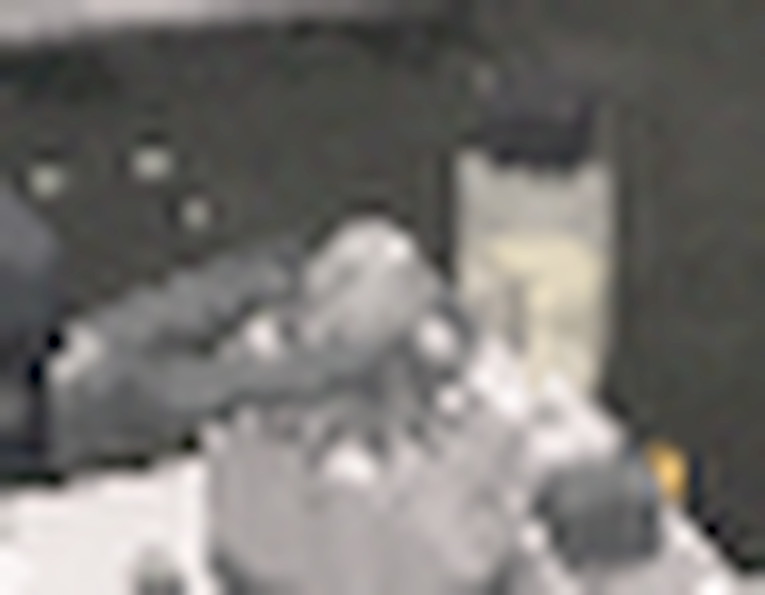

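```bash
python3 - <<'E'
from h import *
cv2.imwrite("pics/w17.png",ctrl.read_camera("wrist"))
print(ctrl.sense()["tool_pos"],ctrl.sense()["force"])
ref=cv2.cvtColor(cv2.imread("pics/w9.png"),cv2.COLOR_BGR2GRAY)
def ecc(a,b,cx,cy,r):
    m=np.zeros(a.shape,np.uint8); cv2.circle(m,(cx,cy),r,255,-1)
    W=np.eye(2,3,dtype=np.float32)
    cc,W=cv2.findTransformECC(a,b,W,cv2.MOTION_AFFINE,(3,200,1e-7),m,3)
    ctr=W@[cx,cy,1]-[cx,cy]
    return cc,np.sqrt(abs(np.linalg.det(W[:,:2]))),W[0,0],W[1,1],ctr
for n in("w8","w10","w11","w13","w14","w17"):
    g=cv2.cvtColor(cv2.imread(f"pics/{n}.png"),cv2.COLOR_BGR2GRAY)
    for cx,cy,r in((281,97,20),(281,97,26)):
        try: print(n,r,ecc(ref,g,cx,cy,r))
        except Exception as e: print(n,"fail")
a=cv2.imread("pics/w9.png")[0:130,215:345];b=cv2.imread("pics/w17.png")[0:130,215:345]
cv2.imwrite("pics/cmp.png",cv2.resize(np.hstack([a,b]),None,fx=3,fy=4,interpolation=cv2.INTER_CUBIC))
E
```

```text
[ 0.42786097 -0.1461051   0.10812563] [-0.72930978  0.15451999 -0.62848728]
w8 20 (0.9979791751025892, np.float32(1.0028052), np.float32(1.0053556), np.float32(0.99882543), array([-0.62053483,  1.35236681]))
w8 26 (0.9984347444522176, np.float32(1.0009596), np.float32(1.0020627), np.float32(0.99920106), array([-0.55757288,  1.33201645]))
w10 20 (0.9919300140431148, np.float32(1.0156466), np.float32(1.0085299), np.float32(1.022828), array([-0.06311336, -0.04114845]))
w10 26 (0.993608925368069, np.float32(1.0152078), np.float32(1.0100163), np.float32(1.0204198), array([-0.03956177, -0.04845732]))
w11 20 (0.99613689204488, np.float32(0.99258864), np.float32(0.987309), np.float32(0.997727), array([-0.27942569, -0.27508771]))
w11 26 (0.9962519426683304, np.float32(0.99500746), np.float32(0.99044466), np.float32(0.999551), array([-0.25509296, -0.25675597]))
w13 20 (0.9950702883931997, np.float32(0.99525297), np.float32(0.9954115), np.float32(0.99508375), array([-0.18964155, -0.23674917]))
w13 26 (0.9958336878907513, np.float32(0.99794155), np.float32(0.99784446), np.float32(0.99775803), array([-0.17150033, -0.21864419]))
w14 20 (0.9956930688465339, np.float32(0.99553674), np.float32(0.99325925), np.float32(0.9977942), array([-0.23060768, -0.25714266]))
w14 26 (0.99593290228459, np.float32(0.9964456), np.float32(0.99391603), np.float32(0.9984821), array([-0.21111373, -0.22598725]))
w17 20 (0.9958805989914411, np.float32(0.99533695), np.float32(0.9981353), np.float32(0.99225736), array([-0.19411563, -0.25779264]))
w17 26 (0.9960666841217308, np.float32(0.99806535), np.float32(1.0002402), np.float32(0.99463195), array([-0.17156606, -0.19292017]))
```

View pics/cmp.png

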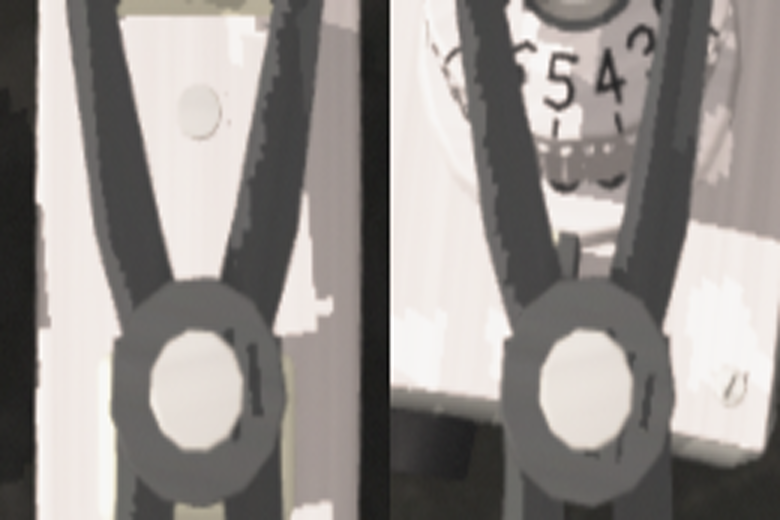

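```bash
python3 - <<'E'
from h import *
A=[];b=[];obs=[("1",282.5,200.8),("4",278.5,229.7),("13",288.5,16.)]
rays=[]
for n,u,v in obs:
    a=np.load(f"s{n}.npy"); s=dict(tool_pos=a[:3],eef_rot=a[3:]); o,d=wray(u,v,s); d/=np.linalg.norm(d); rays.append((o,d)); print(n,o.round(3),d.round(3))
def solve(rs):
    A=np.vstack([np.eye(3)-np.outer(d,d) for o,d in rs]); b=np.hstack([(np.eye(3)-np.outer(d,d))@o for o,d in rs])
    return np.linalg.lstsq(A,b,rcond=None)[:2]
print(solve(rays),solve([rays[0],rays[2]]),solve(rays[1:]))
# vial overlay
a=cv2.imread("pics/scene0.png");bb=cv2.imread("pics/side0.png")
cv2.imwrite("pics/v1.png",np.hstack([cv2.resize(a[190:220,235:265],None,fx=13,fy=13,interpolation=cv2.INTER_CUBIC),cv2.resize(bb[200:230,300:330],None,fx=13,fy=13,interpolation=cv2.INTER_CUBIC)]))
E
```

```text
1 [ 0.65  -0.117  0.415] [-0.264 -0.002 -0.965]
4 [ 0.624 -0.059  0.336] [-0.234 -0.254 -0.938]
13 [ 0.509 -0.125  0.314] [ 0.296  0.035 -0.955]
(array([ 0.56907364, -0.11799626,  0.11949991]), array([4.13381372e-07])) (array([ 0.56885248, -0.11801318,  0.12017172]), array([9.89909952e-08])) (array([ 0.56930319, -0.11817338,  0.11874435]), array([2.14410401e-10]))
```

View pics/v1.png

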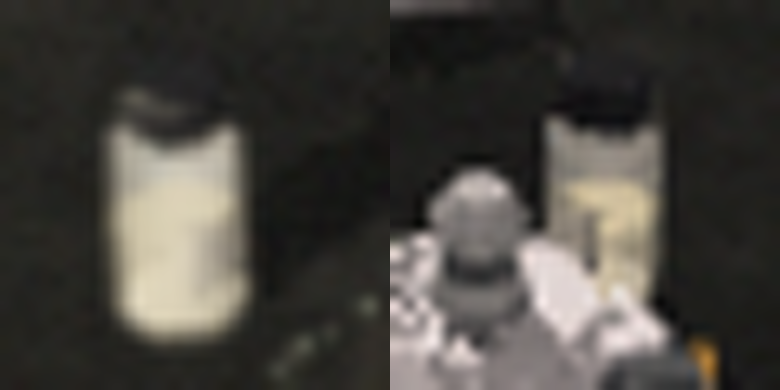

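The wrist chain puts the groove at z≈0.1035 with the ring eye at about 0.103, centred within about 1–2 mm, and shows no contact force. The 5 is still at the fin. Handing in.

```bash
python3 - <<'E'
from rig import ctrl
s=ctrl.sense(); print(s["t"],s["tool_pos"],s["force"],s["finger_gap"])
print(ctrl.close_job())
E
```

```text
14.4833 [ 0.42786097 -0.1461051   0.10812563] [-0.72930978  0.15451999 -0.62848728] 0.02963921758120965
the job is handed in; nothing more can be done
None
```

I turned the collar from 3 to 5, squeezed the pliers to their stop and lifted them with the ring spread. I then slid the ring down over the shaft to the groove and handed in at about 14.5 s, still holding it. The hand-in reports no verdict, so the result is unconfirmed.

Last checks:
- **Collar:** the last wrist picture still shows the 5 at the index fin.
- **Pliers and ring:** the fingers were 29.6 mm apart with a 45 N grip setting. The jaw tips measured about 31–33 mm apart, so the ring was spread. I did not read the jaw and ring angles directly.
- **Contact:** the force on the tool stayed about 1 N all the way down, so I saw no sign of the ring pressing on the drive.
- **Height:** the wrist camera puts the ring 0.4 mm below mid-groove, and the two outside cameras put it 0.7 mm above. A rougher check from the jaw tips in the outside cameras suggested it might sit about 3 mm lower. I discounted that because the wrist pictures showed almost no change in the pliers' pitch, about 0.005 rad at most.
- **Centring:** most estimates agree within about 1 mm, sideways and along the pliers' axis. One along the axis, from the pliers' joint pin in the outside cameras, put the ring 2 mm too far ahead. All are within the 4 mm limit.
- **Other objects:** I never moved near the vial, jar, marker, timer or notes. I did not measure their positions again at the end.

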